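Take down the transport-canister stack and close the canister

TASK

Take the stack apart from the top: stand the red-capped vial upright inside the red-rimmed dock, the green data logger upright inside the green-rimmed dock, and the yellow inner canister upright inside the white collar of the grey foot. Then put the blue outer shell over the canister, down flat on the foot with its two ears in the gaps between the steel hooks, and turn it clockwise (seen from above) until both ears are fully under the hooks against their stops. Do not tip the vial over, and leave the timer, the white bottle and the computer mouse where they are.

Things in the scene. Friction and masses are not known exactly. Their poses are not given: they have to be found in the camera images.
- vial: small glass vial with a red screw cap, loose, 22 mm diameter, 46 mm high (cap is the top 12 mm, 21 mm diameter); top of the stack, standing on the logger. Origin: centre of its underside, z up.
- logger: green upright cylinder (data logger) with a black band near its foot, loose, 29 mm diameter, 38 mm high; second in the stack, standing on the canister. Origin: centre of its underside, z up.
- canister: yellow closed inner canister with an orange-ribbed screw cap, loose, 40 mm diameter, 54 mm high, 100 g; third in the stack, standing on the shell. Origin: centre of its underside, z up.
- shell: blue hollow shell, loose, 120 g, bottom of the stack: upturned cup, open below; outside 62 mm dia, 66 mm high, inside 55 mm dia, 61 mm high. Two ears at the lower rim along its own +x and -x reach 41 mm from the axis, 12 mm wide, 5 mm high; white lines on top and side mark their direction. Origin: on its axis at the lower rim, z up.
- foot: grey round foot, fixed, 104 mm dia; plate top 8 mm above origin (centre underside). White centre collar: inside 45, outside 50 mm dia, 8 mm above plate. Two steel hooks at its own +x and -x, 37-51 mm out, 21 mm wide, top z 22 mm, roof 9 mm above plate. Enter ears 40-90 deg anticlockwise of hooks, turn clockwise to the stops: ears then lie along x within 3 deg, either ear in either hook
- red_dock: low white round dock with a red rim, fixed, 62 mm diameter; floor 3 mm above its origin, rim 7 mm above the origin, inside of the rim 50 mm diameter. Origin: centre of its underside on the bench.
- green_dock: the same dock with a green rim, fixed; floor 3 mm above its origin, rim 7 mm, inside of the rim 50 mm diameter. Origin: centre of its underside on the bench.
- timer: bystander: small white timer lying flat, 62x66x19 mm. Origin: centre of its underside.
- white_bottle: bystander: small white bottle with a blue band, 42 mm diameter, 92 mm high. Origin: centre of its underside.
- mouse: bystander: black computer mouse lying on the bench, 114x59x38 mm, long axis along its x. Origin: centre of its underside.
Things that resemble listed ones, but are neither listed nor needed, are in the scene too. Leave any pink or turquoise look-alike of the red_dock alone. What is shaped like the green_dock but purple is not meant.

How it is judged:
By the outcome, as a careful person would: the job done as asked, in the order asked, and still so for the second after the job is handed in, with the robot touching nothing.
It also fails if it takes over 136 s, if anything falls off the work surface, if the arm or the gripper's body presses on something with over 40 N, if the wrist force passes 120 N, or if a joint passes its speed limit or range.

ROBOT

A 6-joint arm with a two-finger parallel gripper is mounted at the origin on a cart in front of the work surface, level with it; the furniture and walls round the work are solid. World frame = base frame: x ahead of the robot, y to its left, z up, the work surface at z = 0. Lengths are in m, angles in rad, forces in N, time in s.
With the tool pointing down it reaches from about 0.325 to 0.9 m from the base axis. Payload 6.1 kg.
Tool frame: the origin (TCP) lies at the very end of the fingers, on their centre line; the grasp point (between the pads) lies 19 mm behind it; z points along the fingers, x is the direction in which the jaws open and shut, and the axes are right-handed (so a half turn about z gives the same grasp; the last joint's range is limited). The gripper opens to 85 mm and grips with 20 to 120 N. Pads are 22 mm wide; open, the fingers measure 114 mm over their backs; the gripper's body (76 mm by 85 mm) begins 54 mm behind the grasp point. The pads swing forward as they close: fully open they stand 13 mm farther back than shut.
Start: joints at [-1.331, 0.22, 1.526, -0, 1.395, -0.126], TCP at [0.224, -0.584, 0.231] pointing down, gripper open.
Joint ranges: [-2.98, 2.98], [-0.91, 2.08], [0.09, 2.57], [-1.24, 4.39], [0.2, 2.65], [-2.68, 2.68]. Speed limits (rad/s): [2.57, 2.57, 3.01, 3.14, 3.14, 3.14].

INTERFACE

Orientations are given as a rotation vector (axis times angle).
In Python, from rig import state, grab_frame, calibration, finish_job gives the robot as it stands.
- The arm moves only by the shell command python3 -m inch 'ROWS' [OPENING] [FORCE]. ROWS is JSON, a list that holds one entry, the list of rows, each a list of 6 numbers: the shift along the world's x, y, z scaled (see below), then the turn, a rotation vector about the world's x, y, z scaled (see below). A call has exactly 10 rows; each row is the pose to reach, as a shift and turn from the pose measured when the call began, turning the shorter way round; what a row does not reach only later rows make up. The controller multiplies each number of a shift by 80 mm and each number of a turn by 180 degrees. A row lasts 1/12 s, in which the tool goes at most 41.7 mm and 7.16 degrees, less where a joint would pass 70% of its speed; a pose out of reach is approached as far as the arm can. A call with a number of a shift or a turn outside -1 to 1 is refused whole. A call with a gripper value outside its range is refused whole. OPENING is the opening, from -1 (shut) to 1 (fully open), so that 0 is half open, set as the call begins (- or left out, the last holds). The fingers move at their own pace and stop on an object; FORCE is the grip in N (left out, the last holds). Time passes only in rows, so rows that repeat a pose let the fingers close, or fill a call up. It gives the time, the measured TCP pose, the force and the opening at its end, in the units of the state.
- state(): the state, without advancing time (a new reading comes with each control period).
- grab_frame(name): name is "scene" or "top"; returns (picture, depth): 420x560x3 uint8, red, green, blue; 420x560 float32, m along the optical axis (not along the pixel's ray), 0 where there is no reading.
- calibration(name): a dict with "fovy" (degrees; the focal length in pixels is half the picture's height over the tangent of half this angle, whatever the lens; pixels are square), "cx", "cy" (the principal point, pixels), "R" (3x3) and "t" (3): a world point X has camera coordinates R X + t. Camera axes: x right, y down, z forward; pixel columns grow to the right and rows downward; lengths in m; the calibration is good to about 2 mm. A picture is of the moment at which its call begins. calibration takes no time and is no camera call.
- finish_job(): hands the job in, once; it reports no verdict.
The state is a dict: "time_s": time; "qpos": joint angles; "joint_vel": joint speeds; "joint_efforts": joint torques, N m; "position": TCP position; "tcp_rot": TCP orientation; "wrist_force": force on the tool from outside, world axes, zero at the start; "torque": the same for the moment, N m; "width": opening from 0.0 (shut) to 1.0 (fully open).
Only numpy, scipy, OpenCV 4.12 (cv2) and the standard library are available. Lean on these libraries where they do the work, as an engineer would, in place of code of your own. Each camera call takes 0.05 s, during which the arm holds its last target.

## Working session

There is one attempt and no reset: what is moved stays moved. The work goes in short steps, Python scripts to look and compute and a shell command to move; the robot and the scene stay as the last step left them, time stands still between calls to the robot, and variables do not carry over. Pictures are saved under pics/ and viewed, and the job is handed in when it is done.

```bash
ls; mkdir -p pics; cat > h.py <<'E'
from rig import state, grab_frame, calibration
import numpy as np, cv2
def K(n):
    c=calibration(n); f=210/np.tan(np.radians(c['fovy'])/2); return f,c['cx'],c['cy'],np.array(c['R']),np.array(c['t'])
def pts(n,d):
    f,cx,cy,R,t=K(n); v,u=np.mgrid[:420,:560]
    P=np.stack([(u-cx)/f*d,(v-cy)/f*d,d],-1); return (P-t)@R
def ray(n,u,v,z):
    f,cx,cy,R,t=K(n); o=-R.T@t; r=R.T@np.array([(u-cx)/f,(v-cy)/f,1]); return o+r*(z-o[2])/r[2]
def save(n,tag):
    p,d=grab_frame(n); cv2.imwrite(f'pics/{tag}_{n}.png',p[:,:,::-1]); np.savez(f'{tag}_{n}.npz',p=p,d=d); return p,d
E
python3 - <<'E'
from h import *
for n in('scene','top'):
    save(n,'a'); c=calibration(n); print(n,c)
print(state())
E
```

```text
pics
scene {'fovy': 46.855584557332406, 'cx': 277.4430009955613, 'cy': 221.99733073530464, 'R': array([[-0.54465829, -0.83865066,  0.00352314],
       [-0.41520541,  0.26599877, -0.86997076],
       [ 0.7286644 , -0.47529961, -0.49309072]]), 't': array([0.29036014, 0.30658839, 0.83261605])}
top {'fovy': 52.98562931388456, 'cx': 273.38707472409305, 'cy': 206.43236669473941, 'R': array([[ 0.00852934, -0.99983568,  0.01599557],
       [-0.98766813, -0.01092415, -0.15618044],
       [ 0.15632952, -0.0144662 , -0.98759901]]), 't': array([-0.00584022,  0.54609002,  1.1237584 ])}
{'time_s': 0.1, 'qpos': array([-1.33112076e+00,  2.21134093e-01,  1.52752693e+00,  5.07118796e-05,
        1.39469958e+00, -1.26095674e-01]), 'joint_vel': array([ 0.00030391,  0.00034811, -0.00307317, -0.00027542, -0.0015501 ,
        0.00016516]), 'joint_efforts': array([ 1.48514904e-03, -4.98236704e+01, -3.90547585e+01, -3.31871715e-04,
        5.59565815e-03, -1.04554496e-05]), 'position': array([ 0.22342544, -0.58310644,  0.2303008 ]), 'tcp_rot': array([-2.58739413e+00,  1.77970870e+00,  2.01900312e-03]), 'wrist_force': array([-0.36090765,  0.31557114,  0.14208053]), 'torque': array([ 0.05668981, -0.01178328, -0.0211727 ]), 'width': 0.998396676262102}
```

View pics/a_scene.png

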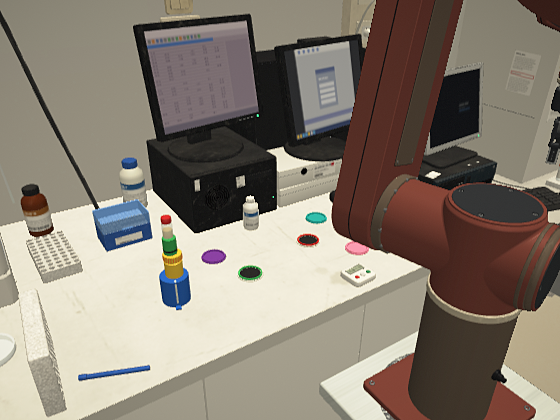

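View pics/a_top.png

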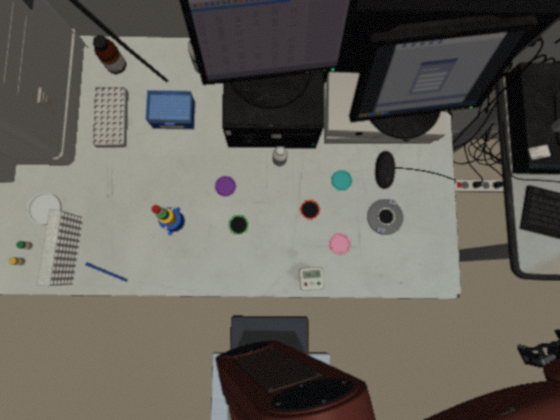

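The scene picture shows the stack at about (172,270). In the top view the stack is at (170,218), the green dock at (239,225), the red dock at (310,210), the foot at (385,216) and the mouse at (385,170). Next I'll enlarge the crops and measure.

```bash
python3 - <<'E'
from h import *
p=np.load('a_top.npz')['p'];d=np.load('a_top.npz')['d']
a=cv2.resize(p[195:240,140:200],None,fx=6,fy=6,interpolation=cv2.INTER_CUBIC)
b=cv2.resize(p[190:245,355:420],None,fx=6,fy=6,interpolation=cv2.INTER_CUBIC)
h=max(a.shape[0],b.shape[0]);o=np.zeros((h,a.shape[1]+b.shape[1],3),np.uint8);o[:a.shape[0],:a.shape[1]]=a;o[:b.shape[0],a.shape[1]:]=b
cv2.imwrite('pics/a_topz.png',o[:,:,::-1])
q=np.load('a_scene.npz')['p']
cv2.imwrite('pics/a_scz.png',cv2.resize(q[205:320,130:220],None,fx=5,fy=5,interpolation=cv2.INTER_CUBIC)[:,:,::-1])
E
```

```text
(no output)
```

View pics/a_topz.png

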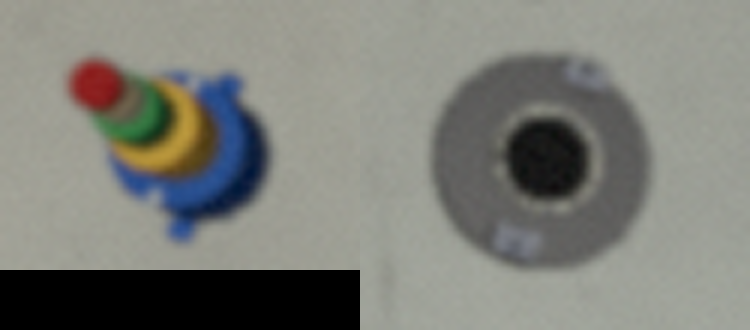

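View pics/a_scz.png

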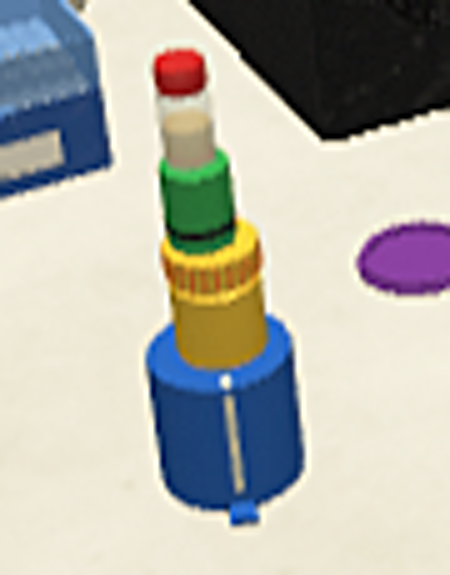

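The crops show the stack standing straight, with the shell ears towards (230,85) and (180,230) in the crop. The foot hooks are at crop (588,72) and (518,240). Next, positions.

```bash
cat > m.py <<'E'
from h import *
def masks(p):
    H=cv2.cvtColor(p,cv2.COLOR_RGB2HSV); h,s,v=[H[:,:,i].astype(int) for i in range(3)]
    return dict(red=((h<8)|(h>172))&(s>150)&(v>60),green=(h>50)&(h<80)&(s>110)&(v>40),yellow=(h>12)&(h<32)&(s>120)&(v>80),blue=(h>100)&(h<118)&(s>150)&(v>60))
def box(m,x0,x1,y0,y1):
    o=np.zeros_like(m);o[y0:y1,x0:x1]=m[y0:y1,x0:x1];return o
E
python3 - <<'E'
from m import *
T=np.load('a_top.npz');S=np.load('a_scene.npz')
mt=masks(T['p']);ms=masks(S['p'])
# docks: ellipse outer on rim z=.007 in both views
def ell(m,n,z):
    c,_=cv2.findContours(m.astype(np.uint8),cv2.RETR_EXTERNAL,cv2.CHAIN_APPROX_NONE);c=max(c,key=cv2.contourArea)[:,0]
    P=np.array([ray(n,u,v,z)[:2] for u,v in c]); 
    (x,y),r=cv2.minEnclosingCircle((P*1000).astype(np.float32))
    A=np.c_[2*P,np.ones(len(P))];s=np.linalg.lstsq(A,(P**2).sum(1),rcond=None)[0]
    return np.round(s[:2],4),round(np.sqrt(s[2]+s[0]**2+s[1]**2),4)
print('green',ell(box(mt['green'],225,255,210,240),'top',.007),ell(box(ms['green'],230,270,260,285),'scene',.007))
print('red',ell(box(mt['red'],295,325,195,225),'top',.007),ell(box(ms['red'],290,325,230,250),'scene',.007))
# foot
H=cv2.cvtColor(T['p'],cv2.COLOR_RGB2HSV);V=H[:,:,2]
m=box((V<135),360,412,192,242)
print('foot',ell(m,'top',.008), V[217,340],V[217,370])
for u,v in((393.4,202),(381.3,230)):print('hook',ray('top',u,v,.022))
# depth-based stack
for n,D,mm in(('top',T,mt),('scene',S,ms)):
    P=pts(n,D['d'])
    reg=(140,200,195,240) if n=='top' else (150,200,205,315)
    for k in('red','green','yellow','blue'):
        M=box(mm[k],*reg)&(D['d']>0);Q=P[M]
        top=Q[:,2].max();q=Q[Q[:,2]>np.percentile(Q[:,2],80)]
        print(n,k,M.sum(),Q.min(0).round(4),Q.max(0).round(4))
E
```

```text
green (array([0.1097, 0.089 ]), np.float64(0.368)) (array([0.5008, 0.0992]), np.float64(0.0269))
red (array([ 0.5463, -0.095 ]), np.float64(0.0143)) (array([ 0.5479, -0.1044]), np.float64(0.027))
foot (array([ 0.5266, -0.3193]), np.float64(0.0518)) 162 96
hook [ 0.56593683 -0.34123246  0.022     ]
hook [ 0.48583024 -0.3042335   0.022     ]
top red 42 [0.5039 0.2723 0.2007] [0.5186 0.2902 0.2089]
top green 35 [0.4962 0.2672 0.1411] [0.5161 0.2863 0.1626]
top yellow 112 [0.489  0.2587 0.0874] [0.5238 0.2935 0.1373]
top blue 150 [0.4728 0.2496 0.005 ] [0.5417 0.3003 0.0717]
scene red 80 [0.5033 0.2737 0.1942] [0.5226 0.2914 0.2074]
scene green 213 [0.4959 0.2693 0.1214] [0.5178 0.2963 0.1616]
scene yellow 423 [0.4883 0.2615 0.0676] [0.5206 0.2989 0.1243]
scene blue 793 [0.4691 0.2366 0.0005] [0.7865 0.3119 0.0704]
```

```bash
cat > fit.py <<'E'
from m import *
from scipy.optimize import least_squares
def circ(P):
    A=np.c_[2*P,np.ones(len(P))];s=np.linalg.lstsq(A,(P**2).sum(1),rcond=None)[0]
    return np.round(s[:2],4),round(float(np.sqrt(s[2]+s[0]**2+s[1]**2)),4)
def hullc(m,n,z):
    ys,xs=np.nonzero(m);c=cv2.convexHull(np.c_[xs,ys].astype(np.int32))[:,0]
    return circ(np.array([ray(n,u,v,z)[:2] for u,v in c]))
def axis(Q,r,x0):
    f=lambda x:np.hypot(Q[:,0]-x[0],Q[:,1]-x[1])-r
    s=least_squares(f,x0,loss='soft_l1',f_scale=.001);return s.x.round(4),np.median(abs(s.fun)).round(4)
E
python3 - <<'E'
from fit import *
T=np.load('a_top.npz');S=np.load('a_scene.npz')
mt=masks(T['p']);ms=masks(S['p'])
print('green',hullc(box(mt['green'],225,255,210,240),'top',.007),hullc(box(ms['green'],230,270,260,285),'scene',.007))
print('red',hullc(box(mt['red'],295,325,195,225),'top',.007),hullc(box(ms['red'],290,325,230,250),'scene',.007))
V=cv2.cvtColor(T['p'],cv2.COLOR_RGB2HSV)[:,:,2].astype(int)
print('foot',hullc(box(V<130,360,412,192,242),'top',.008),'hole',hullc(box(V<60,372,400,203,230),'top',.012))
np.set_printoptions(linewidth=250)
B=T['p'].astype(int);B=B[:,:,2]-B[:,:,1]
print('hooks')
for b in((388,400,196,208),(374,390,224,236)):
    sub=B[b[2]:b[3],b[0]:b[1]];ys,xs=np.nonzero(sub>12);w=sub[ys,xs]
    print(len(w),ray('top',(xs*w).sum()/w.sum()+b[0],(ys*w).sum()/w.sum()+b[2],.022))
P=pts('scene',S['d']);PT=pts('top',T['d'])
for k,r,z0,z1 in(('red',.0105,.194,.202),('green',.0145,.123,.156),('yellow',.02,.07,.1),('blue',.031,.008,.062)):
    M=box(ms[k],150,200,205,315)&(P[:,:,2]>z0)&(P[:,:,2]<z1)
    print(k,axis(P[M],r,[.512,.281]),M.sum())
for k,z in(('red',.19),('green',.152),('yellow',.118),('blue',.06)):
    M=box(mt[k],140,200,195,240)&(PT[:,:,2]>z);Q=PT[M];print(k,'top',hullc(M,'top',np.median(Q[:,2])),len(Q),np.median(Q[:,2]))
M=box(mt['blue'],140,200,195,240);
cv2.imwrite('pics/bm.png',cv2.resize((M*255).astype(np.uint8)[195:240,140:200],None,fx=8,fy=8,interpolation=0))
M=box(ms['blue'],150,200,205,315)&(P[:,:,2]<.007);Q=P[M];R=np.hypot(Q[:,0]-.512,Q[:,1]-.281);print('ear',Q[R>.034].round(3))
M=box(mt['blue'],140,200,195,240);ys,xs=np.nonzero(M)
for u,v in zip(xs,ys):
    X=ray('top',u,v,.005)[:2]-[.512,.281]
    if np.hypot(*X)>.033 and abs(PT[v,u,2]-.005)<.006: print(u,v,X.round(4),np.degrees(np.arctan2(X[1],X[0])).round(1),PT[v,u].round(3))
E
```

```text
green (array([0.5004, 0.0965]), 0.0235) (array([0.5008, 0.0991]), 0.0278)
red (array([ 0.546 , -0.1042]), 0.0241) (array([ 0.5476, -0.1043]), 0.0283)
foot (array([ 0.5268, -0.3191]), 0.0522) hole (array([ 0.5269, -0.3207]), 0.0185)
hooks
0 [nan nan nan]
0 [nan nan nan]
red (array([0.5158, 0.2816]), np.float64(0.0007)) 32
green (array([0.5136, 0.2807]), np.float64(0.0008)) 166
yellow (array([0.5121, 0.2782]), np.float64(0.0008)) 211
blue (array([0.5117, 0.2804]), np.float64(0.0008)) 534
red top (array([0.5111, 0.2801]), 0.0083) 43 0.2049935742614374
green top (array([0.5072, 0.2769]), 0.0113) 31 0.15802096305920596
yellow top (array([0.5067, 0.2766]), 0.0179) 82 0.1212437273609672
blue top (array([0.5062, 0.2776]), 0.0282) 104 0.06643821091297779
ear [[0.783 0.241 0.007]
 [0.478 0.288 0.005]
 [0.474 0.287 0.007]
 [0.476 0.294 0.006]
 [0.474 0.292 0.006]
 [0.474 0.297 0.006]
 [0.474 0.294 0.005]
 [0.473 0.293 0.005]
 [0.473 0.29  0.003]
 [0.471 0.289 0.005]
 [0.47  0.287 0.004]
 [0.475 0.296 0.002]
 [0.473 0.295 0.003]
 [0.472 0.293 0.003]]
170 232 [-0.0361  0.0091] 165.9 [0.475 0.289 0.01 ]
171 232 [-0.0361  0.0063] 170.1 [0.475 0.286 0.01 ]
169 233 [-0.039   0.0118] 163.2 [0.473 0.293 0.006]
170 233 [-0.039  0.009] 167.0 [0.473 0.289 0.008]<stdin>:13: RuntimeWarning: invalid value encountered in scalar divide
```

```bash
python3 -m inch '[[[0.08,0.1,0.05,0,0,0],[0.16,0.2,0.1,0,0,0],[0.24,0.3,0.15,0,0,0],[0.32,0.4,0.2,0,0,0],[0.4,0.5,0.25,0,0,0],[0.48,0.6,0.3,0,0,0],[0.56,0.7,0.35,0,0,0],[0.64,0.8,0.4,0,0,0],[0.72,0.9,0.45,0,0,0],[0.8,1,0.5,0,0,0]]]' 1 25
```

```text
time_s: 0.93
position: [0.2881, -0.5023, 0.2708]
tcp_rot: [-2.588, 1.78, 0.002]
wrist_force: [1.0, 0.3, -0.2]
width: 1.003
```

```bash

python3 -m inch '[[[0.08,0.1,0,0,0,0],[0.16,0.2,0,0,0,0],[0.24,0.3,0,0,0,0],[0.32,0.4,0,0,0,0],[0.4,0.5,0,0,0,0],[0.48,0.6,0,0,0,0],[0.56,0.7,0,0,0,0],[0.64,0.8,0,0,0,0],[0.72,0.9,0,0,0,0],[0.8,1,0,0,0,0]]]'
python3 -m inch '[[[0.08,0.1,0,0,0,0],[0.16,0.2,0,0,0,0],[0.24,0.3,0,0,0,0],[0.32,0.4,0,0,0,0],[0.4,0.5,0,0,0,0],[0.48,0.6,0,0,0,0],[0.56,0.7,0,0,0,0],[0.64,0.8,0,0,0,0],[0.72,0.9,0,0,0,0],[0.8,1,0,0,0,0]]]'
python3 -m inch '[[[0.08,0.1,0,0,0,0],[0.16,0.2,0,0,0,0],[0.24,0.3,0,0,0,0],[0.32,0.4,0,0,0,0],[0.4,0.5,0,0,0,0],[0.48,0.6,0,0,0,0],[0.56,0.7,0,0,0,0],[0.64,0.8,0,0,0,0],[0.72,0.9,0,0,0,0],[0.8,1,0,0,0,0]]]'
python3 -m inch '[[[0,0.1,0,0,0,0],[0,0.2,0,0,0,0],[0,0.3,0,0,0,0],[0,0.4,0,0,0,0],[0,0.5,0,0,0,0],[0,0.6,0,0,0,0],[0,0.7,0,0,0,0],[0,0.8,0,0,0,0],[0,0.9,0,0,0,0],[0,1,0,0,0,0]]]'
python3 -m inch '[[[0,0.1,0,0,0,0],[0,0.2,0,0,0,0],[0,0.3,0,0,0,0],[0,0.4,0,0,0,0],[0,0.5,0,0,0,0],[0,0.6,0,0,0,0],[0,0.7,0,0,0,0],[0,0.8,0,0,0,0],[0,0.9,0,0,0,0],[0,1,0,0,0,0]]]'
python3 -m inch '[[[0,0.1,0,0,0,0],[0,0.2,0,0,0,0],[0,0.3,0,0,0,0],[0,0.4,0,0,0,0],[0,0.5,0,0,0,0],[0,0.6,0,0,0,0],[0,0.7,0,0,0,0],[0,0.8,0,0,0,0],[0,0.9,0,0,0,0],[0,1,0,0,0,0]]]'
python3 - <<'E'
from h import *
for n in('scene','top'): save(n,'b')
E
```

```text
time_s: 1.77
position: [0.3527, -0.4215, 0.2708]
tcp_rot: [-2.588, 1.78, 0.002]
wrist_force: [0.7, -0.6, -0.1]
width: 0.998
time_s: 2.6
position: [0.4173, -0.3406, 0.2708]
tcp_rot: [-2.588, 1.78, 0.002]
wrist_force: [-0.2, -0.1, -0.6]
width: 1.001
time_s: 3.43
position: [0.482, -0.2598, 0.2707]
tcp_rot: [-2.588, 1.78, 0.002]
wrist_force: [-0.6, 0.1, -0.8]
width: 1.001
time_s: 4.27
position: [0.4819, -0.1791, 0.2708]
tcp_rot: [-2.588, 1.78, 0.002]
wrist_force: [0.1, 0.2, 0.2]
width: 1.003
time_s: 5.1
position: [0.4819, -0.0983, 0.2708]
tcp_rot: [-2.588, 1.78, 0.002]
wrist_force: [0.1, 0.1, 0.2]
width: 1.001
time_s: 5.93
position: [0.4819, -0.0175, 0.2708]
tcp_rot: [-2.588, 1.78, 0.002]
wrist_force: [-0.6, 0.1, -0.1]
width: 1.004
```

View pics/b_scene.png

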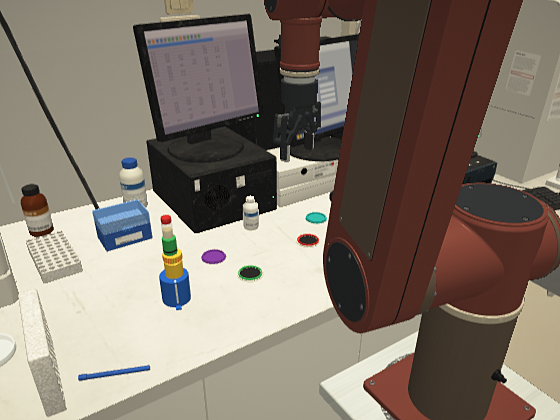

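View pics/b_top.png

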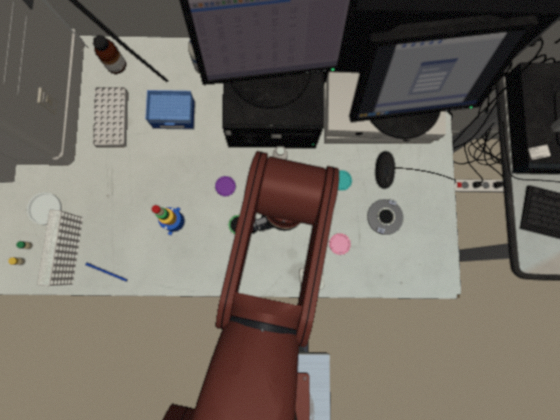

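The view past the arm shows the stack untouched at (170,265) and the foot at (385,216). The arm still hides the foot from the scene camera. I'll carry on to above the stack.

```bash

python3 -m inch '[[[0.04,0.1,0,0,0,0],[0.08,0.2,0,0,0,0],[0.12,0.3,0,0,0,0],[0.16,0.4,0,0,0,0],[0.2,0.5,0,0,0,0],[0.24,0.6,0,0,0,0],[0.28,0.7,0,0,0,0],[0.32,0.8,0,0,0,0],[0.36,0.9,0,0,0,0],[0.39,1,0,0,0,0]]]'
python3 -m inch '[[[0,0.1,0,0,0,0],[0,0.2,0,0,0,0],[0,0.3,0,0,0,0],[0,0.4,0,0,0,0],[0,0.5,0,0,0,0],[0,0.6,0,0,0,0],[0,0.7,0,0,0,0],[0,0.8,0,0,0,0],[0,0.9,0,0,0,0],[0,1,0,0,0,0]]]'
python3 -m inch '[[[0,0.1,0,0,0,0],[0,0.2,0,0,0,0],[0,0.3,0,0,0,0],[0,0.4,0,0,0,0],[0,0.5,0,0,0,0],[0,0.6,0,0,0,0],[0,0.7,0,0,0,0],[0,0.8,0,0,0,0],[0,0.9,0,0,0,0],[0,1,0,0,0,0]]]'
python3 -m inch '[[[0,0.1,0,0,0,0],[0,0.2,0,0,0,0],[0,0.3,0,0,0,0],[0,0.4,0,0,0,0],[0,0.5,0,0,0,0],[0,0.6,0,0,0,0],[0,0.68,0,0,0,0],[0,0.7,0,0,0,0],[0,0.7,0,0,0,0],[0,0.7,0,0,0,0]]]'
python3 - <<'E'
from h import *
save('scene','c')
E
```

```text
time_s: 6.87
position: [0.5135, 0.0637, 0.2708]
tcp_rot: [-2.589, 1.778, 0.002]
wrist_force: [-0.7, 0.3, -0.5]
width: 1.001
time_s: 7.7
position: [0.5134, 0.1446, 0.2708]
tcp_rot: [-2.589, 1.778, 0.002]
wrist_force: [0.0, -0.3, 0.6]
width: 1.003
time_s: 8.53
position: [0.5134, 0.2253, 0.2707]
tcp_rot: [-2.589, 1.778, 0.002]
wrist_force: [-0.2, 0.5, -0.3]
width: 1.001
time_s: 9.37
position: [0.5134, 0.2813, 0.2707]
tcp_rot: [-2.589, 1.778, 0.002]
wrist_force: [0.2, 0.0, 0.9]
width: 1.002
```

View pics/c_scene.png

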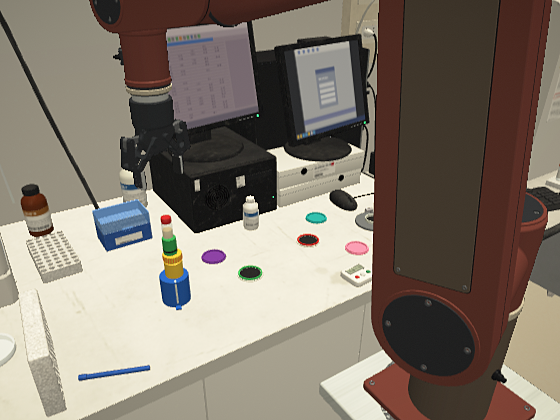

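The gripper hangs above and behind the stack's column at (150,160). The stack is unchanged, and part of the foot is visible at (365,220). Descending.

```bash

python3 -m inch '[[[0,0,-0.1,0,0,0],[0,0,-0.2,0,0,0],[0,0,-0.3,0,0,0],[0,0,-0.4,0,0,0],[0,0,-0.5,0,0,0],[0,0,-0.6,0,0,0],[0,0,-0.7,0,0,0],[0,0,-0.75,0,0,0],[0,0,-0.75,0,0,0],[0,0,-0.75,0,0,0]]]'
python3 -m inch '[[[0,0,-0.08,0,0,0],[0,0,-0.16,0,0,0],[0,0,-0.24,0,0,0],[0,0,-0.32,0,0,0],[0,0,-0.4,0,0,0],[0,0,-0.48,0,0,0],[0,0,-0.52,0,0,0],[0,0,-0.52,0,0,0],[0,0,-0.52,0,0,0],[0,0,-0.52,0,0,0]]]'
python3 - <<'E'
from h import *
p,d=save('scene','d')
cv2.imwrite('pics/d_z.png',cv2.resize(p[150:320,110:230],None,fx=3,fy=3)[:,:,::-1])
E
```

```text
time_s: 10.25
position: [0.5134, 0.2811, 0.2105]
tcp_rot: [-2.589, 1.778, 0.002]
wrist_force: [1.0, -0.9, 0.7]
width: 1.001
time_s: 11.08
position: [0.5137, 0.2812, 0.1693]
tcp_rot: [-2.588, 1.778, 0.002]
wrist_force: [0.1, -0.7, 0.1]
width: 1.003
```

View pics/d_z.png

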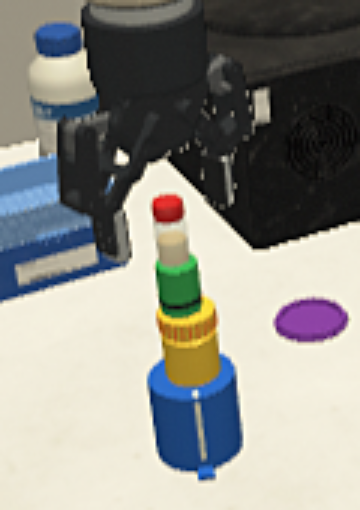

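The fingertips straddle the vial at crop (118,255) and (222,205), with the vial at (170,225) centred between them. Closing.

```bash

python3 -m inch '[[[0,0,0,0,0,0],[0,0,0,0,0,0],[0,0,0,0,0,0],[0,0,0,0,0,0],[0,0,0,0,0,0],[0,0,0,0,0,0],[0,0,0,0,0,0],[0,0,0,0,0,0],[0,0,0,0,0,0],[0,0,0,0,0,0]]]' -1 25
python3 - <<'E'
from h import *
p,d=save('scene','e')
cv2.imwrite('pics/e_z.png',cv2.resize(p[150:320,110:230],None,fx=3,fy=3)[:,:,::-1])
E
```

```text
time_s: 11.97
position: [0.5138, 0.2813, 0.1695]
tcp_rot: [-2.588, 1.778, 0.001]
wrist_force: [-0.4, -0.1, 1.5]
width: 0.247
```

View pics/e_z.png

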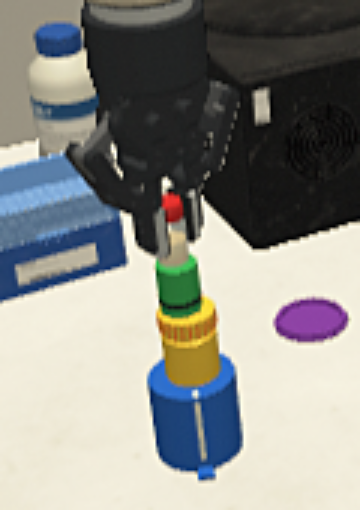

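The vial is held at width 0.247 (21 mm) and is still upright at crop (172,225). Lifting and carrying it to the red dock.

```bash

python3 -m inch '[[[0,0,0.05,0,0,0],[0,0,0.1,0,0,0],[0,0,0.18,0,0,0],[0,0,0.27,0,0,0],[0,0,0.36,0,0,0],[0,0,0.45,0,0,0],[0,0,0.54,0,0,0],[0,0,0.6,0,0,0],[0,0,0.6,0,0,0],[0,0,0.6,0,0,0]]]'
python3 -m inch '[[[0,-0.05,0,0,0,0],[0.02,-0.15,0,0,0,0],[0.04,-0.25,0,0,0,0],[0.08,-0.35,0,0,0,0],[0.1,-0.45,0,0,0,0],[0.12,-0.55,0,0,0,0],[0.14,-0.65,0,0,0,0],[0.16,-0.75,0,0,0,0],[0.18,-0.85,0,0,0,0],[0.2,-0.95,0,0,0,0]]]'
python3 -m inch '[[[0.02,-0.1,0,0,0,0],[0.04,-0.2,0,0,0,0],[0.06,-0.3,0,0,0,0],[0.08,-0.4,0,0,0,0],[0.1,-0.5,0,0,0,0],[0.12,-0.6,0,0,0,0],[0.14,-0.7,0,0,0,0],[0.16,-0.8,0,0,0,0],[0.18,-0.9,0,0,0,0],[0.2,-1,0,0,0,0]]]'
python3 -m inch '[[[0,-0.1,0,0,0,0],[0,-0.2,0,0,0,0],[0,-0.3,0,0,0,0],[0,-0.4,0,0,0,0],[0,-0.5,0,0,0,0],[0,-0.6,0,0,0,0],[0,-0.7,0,0,0,0],[0,-0.8,0,0,0,0],[0,-0.9,0,0,0,0],[0,-1,0,0,0,0]]]'
python3 -m inch '[[[0,-0.1,0,0,0,0],[0,-0.2,0,0,0,0],[0,-0.3,0,0,0,0],[0,-0.4,0,0,0,0],[0,-0.5,0,0,0,0],[0,-0.6,0,0,0,0],[0,-0.7,0,0,0,0],[0,-0.8,0,0,0,0],[0,-0.9,0,0,0,0],[0,-1,0,0,0,0]]]'
```

```text
time_s: 12.85
position: [0.514, 0.2813, 0.218]
tcp_rot: [-2.588, 1.777, 0.001]
wrist_force: [0.6, -0.4, -0.7]
width: 0.245
time_s: 13.68
position: [0.5302, 0.2044, 0.218]
tcp_rot: [-2.587, 1.778, 0.0]
wrist_force: [-0.5, 0.2, 0.5]
width: 0.246
time_s: 14.52
position: [0.5463, 0.1236, 0.218]
tcp_rot: [-2.587, 1.778, 0.0]
wrist_force: [0.7, 0.6, 0.2]
width: 0.246
time_s: 15.35
position: [0.5463, 0.0429, 0.218]
tcp_rot: [-2.588, 1.777, 0.0]
wrist_force: [-0.2, -0.3, 0.1]
width: 0.245
time_s: 16.18
position: [0.5463, -0.0379, 0.218]
tcp_rot: [-2.587, 1.777, 0.0]
wrist_force: [0.2, 0.1, -1.0]
width: 0.247
```

```bash

python3 -m inch '[[[0,-0.1,0,0,0,0],[0,-0.2,-0.05,0,0,0],[0,-0.3,-0.1,0,0,0],[0,-0.4,-0.2,0,0,0],[0,-0.5,-0.3,0,0,0],[0,-0.6,-0.4,0,0,0],[0,-0.7,-0.5,0,0,0],[0,-0.8,-0.6,0,0,0],[0,-0.83,-0.7,0,0,0],[0,-0.83,-0.75,0,0,0]]]'
python3 -m inch '[[[0,0,-0.1,0,0,0],[0,0,-0.2,0,0,0],[0,0,-0.3,0,0,0],[0,0,-0.4,0,0,0],[0,0,-0.5,0,0,0],[0,0,-0.6,0,0,0],[0,0,-0.7,0,0,0],[0,0,-0.8,0,0,0],[0,0,-0.9,0,0,0],[0,0,-0.95,0,0,0]]]'
python3 -m inch '[[[0,0,-0.1,0,0,0],[0,0,-0.2,0,0,0],[0,0,-0.3,0,0,0],[0,0,-0.4,0,0,0],[0,0,-0.45,0,0,0],[0,0,-0.5,0,0,0],[0,0,-0.5,0,0,0],[0,0,-0.5,0,0,0],[0,0,-0.5,0,0,0],[0,0,-0.5,0,0,0]]]'
python3 - <<'E'
from h import *
p,d=save('scene','f')
cv2.imwrite('pics/f_z.png',cv2.resize(p[170:290,230:400],None,fx=4,fy=4)[:,:,::-1])
E
```

```text
time_s: 17.02
position: [0.5456, -0.1049, 0.1563]
tcp_rot: [-2.587, 1.779, 0.003]
wrist_force: [0.8, 0.3, 0.1]
width: 0.249
time_s: 17.85
position: [0.5449, -0.1047, 0.0788]
tcp_rot: [-2.587, 1.779, 0.006]
wrist_force: [-0.0, -0.0, 0.2]
width: 0.247
time_s: 18.68
position: [0.5454, -0.1048, 0.0393]
tcp_rot: [-2.587, 1.779, 0.004]
wrist_force: [-0.7, -0.9, -0.1]
width: 0.245
```

View pics/f_z.png

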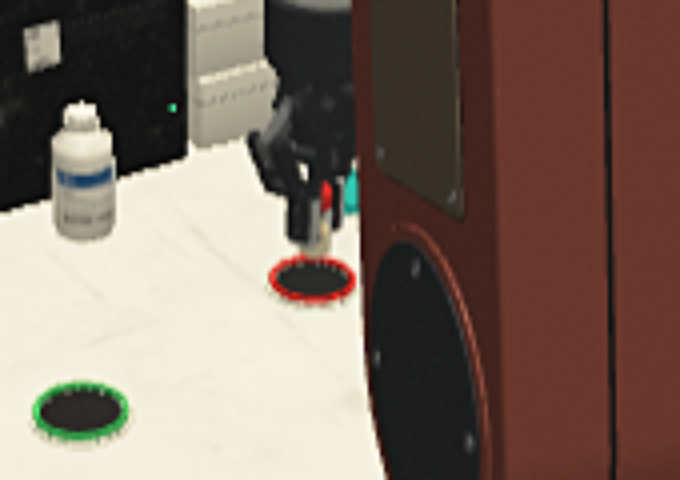

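The vial is above the red dock at crop (318,250), over the rim centre at (312,280). Lowering it.

```bash

python3 -m inch '[[[0.02,0,-0.05,0,0,0],[0.02,0,-0.1,0,0,0],[0.02,0,-0.15,0,0,0],[0.02,0,-0.2,0,0,0],[0.02,0,-0.24,0,0,0],[0.02,0,-0.27,0,0,0],[0.02,0,-0.29,0,0,0],[0.02,0,-0.3,0,0,0],[0.02,0,-0.3,0,0,0],[0.02,0,-0.3,0,0,0]]]'

```

```text
time_s: 19.57
position: [0.5471, -0.1049, 0.0154]
tcp_rot: [-2.587, 1.779, 0.004]
wrist_force: [0.4, 0.1, -0.4]
width: 0.248
```

```bash

python3 -m inch '[[[0,0,-0.005,0,0,0],[0,0,-0.01,0,0,0],[0,0,-0.012,0,0,0],[0,0,-0.012,0,0,0],[0,0,-0.012,0,0,0],[0,0,-0.012,0,0,0],[0,0,-0.012,0,0,0],[0,0,-0.012,0,0,0],[0,0,-0.012,0,0,0],[0,0,-0.012,0,0,0]]]'
python3 -m inch '[[[0,0,0,0,0,0],[0,0,0,0,0,0],[0,0,0,0,0,0],[0,0,0,0,0,0],[0,0,0,0,0,0],[0,0,0,0,0,0],[0,0,0,0,0,0],[0,0,0,0,0,0],[0,0,0.05,0,0,0],[0,0,0.1,0,0,0]]]' 0.2
python3 -m inch '[[[0,0,0.1,0,0,0],[0,0,0.2,0,0,0],[0,0,0.3,0,0,0],[0,0,0.4,0,0,0],[0,0,0.5,0,0,0],[0,0,0.6,0,0,0],[0,0,0.7,0,0,0],[0,0,0.8,0,0,0],[0,0,0.9,0,0,0],[0,0,1,0,0,0]]]' 
python3 - <<'E'
from h import *
p,d=save('scene','g')
cv2.imwrite('pics/g_z.png',cv2.resize(p[170:290,230:400],None,fx=4,fy=4)[:,:,::-1])
E
```

```text
time_s: 20.4
position: [0.5471, -0.1049, 0.0145]
tcp_rot: [-2.587, 1.779, 0.004]
wrist_force: [-0.4, -0.1, 0.6]
width: 0.248
time_s: 21.23
position: [0.5469, -0.1048, 0.0226]
tcp_rot: [-2.587, 1.779, 0.005]
wrist_force: [-0.5, 0.5, -0.4]
width: 0.599
time_s: 22.07
position: [0.5469, -0.1048, 0.1034]
tcp_rot: [-2.587, 1.779, 0.005]
wrist_force: [-0.4, 0.1, 0.1]
width: 0.597
```

View pics/g_z.png

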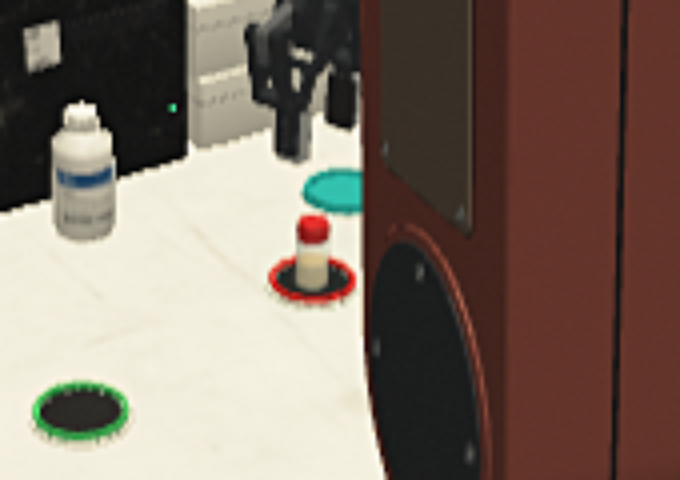

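The vial stands upright in the red dock at crop (313,255). Now back for the logger.

```bash

python3 -m inch '[[[0,0.1,0.06,0,0,0],[0,0.2,0.12,0,0,0],[0,0.3,0.18,0,0,0],[0,0.4,0.24,0,0,0],[0,0.5,0.3,0,0,0],[0,0.6,0.36,0,0,0],[0,0.7,0.42,0,0,0],[0,0.8,0.48,0,0,0],[0,0.9,0.54,0,0,0],[0,1,0.6,0,0,0]]]' 
python3 -m inch '[[[-0.02,0.1,0.06,0,0,0],[-0.04,0.2,0.12,0,0,0],[-0.06,0.3,0.18,0,0,0],[-0.08,0.4,0.24,0,0,0],[-0.1,0.5,0.3,0,0,0],[-0.12,0.6,0.36,0,0,0],[-0.14,0.7,0.42,0,0,0],[-0.16,0.8,0.48,0,0,0],[-0.18,0.9,0.54,0,0,0],[-0.2,1,0.6,0,0,0]]]' 
python3 -m inch '[[[-0.02,0.1,0,0,0,0],[-0.04,0.2,0,0,0,0],[-0.06,0.3,0,0,0,0],[-0.08,0.4,0,0,0,0],[-0.1,0.5,0,0,0,0],[-0.12,0.6,0,0,0,0],[-0.14,0.7,0,0,0,0],[-0.16,0.8,0,0,0,0],[-0.18,0.9,0,0,0,0],[-0.2,1,0,0,0,0]]]' 
python3 -m inch '[[[0,0.1,0,0,0,0],[0,0.2,0,0,0,0],[0,0.3,0,0,0,0],[0,0.4,0,0,0,0],[0,0.5,0,0,0,0],[0,0.6,0,0,0,0],[0,0.7,0,0,0,0],[0,0.8,0,0,0,0],[0,0.9,0,0,0,0],[0,1,0,0,0,0]]]' 
python3 - <<'E'
from fit import *
S,d=save('scene','h');T,dt=save('top','h')
ms=masks(S);P=pts('scene',d)
for k,r,z0,z1 in(('green',.0145,.123,.156),('yellow',.02,.07,.1),('blue',.031,.008,.062)):
    M=box(ms[k],150,200,205,315)&(P[:,:,2]>z0)&(P[:,:,2]<z1)
    print(k,axis(P[M],r,[.512,.281]),M.sum())
M=box(ms['red'],290,325,205,232)&(P[:,:,2]>.03)&(P[:,:,2]<.05);print(axis(P[M],.0105,[.547,-.105]),M.sum())
E
```

```text
time_s: 22.95
position: [0.548, -0.0243, 0.1536]
tcp_rot: [-2.587, 1.779, 0.001]
wrist_force: [0.3, -0.6, -0.1]
width: 0.603
time_s: 23.78
position: [0.5318, 0.0565, 0.2021]
tcp_rot: [-2.587, 1.779, 0.001]
wrist_force: [-0.6, 0.6, -0.8]
width: 0.6
time_s: 24.62
position: [0.5156, 0.1373, 0.2021]
tcp_rot: [-2.587, 1.779, 0.001]
wrist_force: [-0.6, 0.1, 0.6]
width: 0.602
time_s: 25.45
position: [0.5156, 0.2181, 0.2021]
tcp_rot: [-2.587, 1.779, 0.001]
wrist_force: [0.6, -0.5, 0.3]
width: 0.599
green (array([0.5136, 0.2807]), np.float64(0.0009)) 169
yellow (array([0.5123, 0.2783]), np.float64(0.0008)) 213
blue (array([0.5117, 0.2805]), np.float64(0.0008)) 536
(array([ 0.5491, -0.1052]), np.float64(0.0011)) 25
```

View pics/h_scene.png

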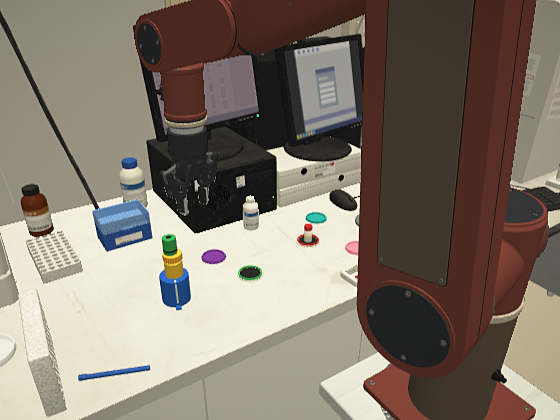

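The stack now has the logger on top at (169,245), and the vial stands in the red dock at (308,233). Moving onto the logger.

```bash

python3 -m inch '[[[0,0.1,0,0,0,0],[0,0.2,0,0,0,0],[-0.01,0.3,0,0,0,0],[-0.02,0.4,0,0,0,0],[-0.03,0.5,0,0,0,0],[-0.03,0.6,0,0,0,0],[-0.03,0.7,0,0,0,0],[-0.03,0.77,0,0,0,0],[-0.03,0.77,0,0,0,0],[-0.03,0.77,0,0,0,0]]]' 0.7
python3 -m inch '[[[0,0,-0.1,0,0,0],[0,0,-0.2,0,0,0],[0,0,-0.3,0,0,0],[0,0,-0.4,0,0,0],[0,0,-0.5,0,0,0],[0,0,-0.6,0,0,0],[0,0,-0.7,0,0,0],[0,0,-0.8,0,0,0],[0,0,-0.9,0,0,0],[0,0,-0.9,0,0,0]]]'
python3 -m inch '[[[0,0,0,0,0,0],[0,0,0,0,0,0],[0,0,0,0,0,0],[0,0,0,0,0,0],[0,0,0,0,0,0],[0,0,0,0,0,0],[0,0,0,0,0,0],[0,0,0,0,0,0],[0,0,0,0,0,0],[0,0,0,0,0,0]]]' -1 25
python3 - <<'E'
from h import *
p,d=save('scene','i')
cv2.imwrite('pics/i_z.png',cv2.resize(p[150:320,110:230],None,fx=3,fy=3)[:,:,::-1])
E
```

```text
time_s: 26.38
position: [0.513, 0.2804, 0.202]
tcp_rot: [-2.588, 1.776, 0.001]
wrist_force: [0.5, 0.2, -1.1]
width: 0.85
time_s: 27.22
position: [0.5118, 0.2799, 0.1277]
tcp_rot: [2.59, -1.777, -0.004]
wrist_force: [-0.1, 0.5, -0.1]
width: 0.85
time_s: 28.05
position: [0.5122, 0.2801, 0.1282]
tcp_rot: [-2.59, 1.777, 0.003]
wrist_force: [0.2, 1.0, 4.1]
width: 0.33
```

View pics/i_z.png

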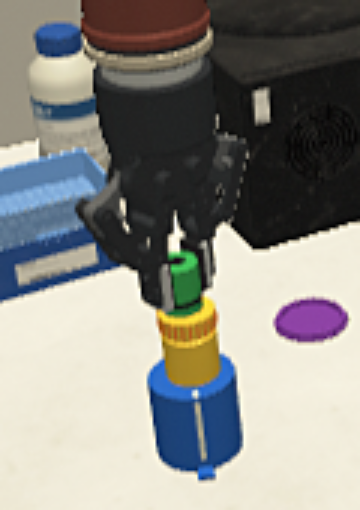

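The logger is gripped at width 0.33 (28 mm). Lifting and carrying it to the green dock.

```bash

python3 -m inch '[[[0,0,0.04,0,0,0],[0,0,0.08,0,0,0],[0,0,0.15,0,0,0],[0,0,0.22,0,0,0],[0,0,0.3,0,0,0],[0,0,0.38,0,0,0],[0,0,0.46,0,0,0],[0,0,0.5,0,0,0],[0,0,0.5,0,0,0],[0,0,0.5,0,0,0]]]'
python3 -m inch '[[[0,-0.05,0,0,0,0],[0,-0.15,0,0,0,0],[0,-0.25,0,0,0,0],[-0.02,-0.35,0,0,0,0],[-0.04,-0.45,0,0,0,0],[-0.06,-0.55,0,0,0,0],[-0.08,-0.65,0,0,0,0],[-0.1,-0.75,0,0,0,0],[-0.12,-0.85,0,0,0,0],[-0.14,-0.95,0,0,0,0]]]'
python3 -m inch '[[[0,-0.1,-0.05,0,0,0],[0,-0.2,-0.1,0,0,0],[0,-0.3,-0.2,0,0,0],[0,-0.4,-0.3,0,0,0],[0,-0.5,-0.4,0,0,0],[0,-0.6,-0.5,0,0,0],[0,-0.7,-0.6,0,0,0],[0,-0.8,-0.6,0,0,0],[0,-0.9,-0.6,0,0,0],[0,-1,-0.6,0,0,0]]]'
```

```text
time_s: 28.93
position: [0.5124, 0.2801, 0.1686]
tcp_rot: [-2.59, 1.777, 0.002]
wrist_force: [-0.7, -0.4, -0.6]
width: 0.329
time_s: 29.77
position: [0.501, 0.2033, 0.1686]
tcp_rot: [-2.589, 1.777, 0.002]
wrist_force: [0.2, 0.7, -1.2]
width: 0.332
time_s: 30.6
position: [0.5012, 0.1225, 0.1208]
tcp_rot: [-2.589, 1.777, 0.002]
wrist_force: [-0.5, 0.1, -0.7]
width: 0.334
```

```bash

python3 -m inch '[[[0,-0.1,0,0,0,0],[0,-0.2,-0.05,0,0,0],[0,-0.28,-0.1,0,0,0],[0,-0.3,-0.2,0,0,0],[0,-0.3,-0.3,0,0,0],[0,-0.3,-0.4,0,0,0],[0,-0.3,-0.5,0,0,0],[0,-0.3,-0.6,0,0,0],[0,-0.3,-0.7,0,0,0],[0,-0.3,-0.7,0,0,0]]]'
python3 -m inch '[[[0,0,-0.1,0,0,0],[0,0,-0.2,0,0,0],[0,0,-0.3,0,0,0],[0,0,-0.35,0,0,0],[0,0,-0.4,0,0,0],[0,0,-0.42,0,0,0],[0,0,-0.42,0,0,0],[0,0,-0.42,0,0,0],[0,0,-0.42,0,0,0],[0,0,-0.42,0,0,0]]]'
python3 - <<'E'
from h import *
p,d=save('scene','j')
cv2.imwrite('pics/j_z.png',cv2.resize(p[170:300,200:340],None,fx=4,fy=4)[:,:,::-1])
E
```

```text
time_s: 31.43
position: [0.4996, 0.0987, 0.0624]
tcp_rot: [2.59, -1.776, -0.007]
wrist_force: [-1.3, -0.5, -0.4]
width: 0.333
time_s: 32.27
position: [0.5, 0.0987, 0.0293]
tcp_rot: [2.59, -1.777, -0.005]
wrist_force: [0.2, 0.5, -0.5]
width: 0.331
```

View pics/j_z.png

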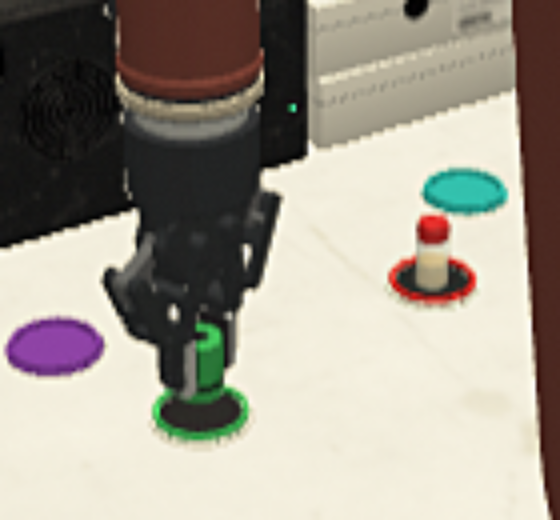

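The logger is just above the green dock at crop (205,400). Lowering and releasing.

```bash

python3 -m inch '[[[0,0,-0.05,0,0,0],[0,0,-0.1,0,0,0],[0,0,-0.14,0,0,0],[0,0,-0.18,0,0,0],[0,0,-0.2,0,0,0],[0,0,-0.22,0,0,0],[0,0,-0.22,0,0,0],[0,0,-0.22,0,0,0],[0,0,-0.22,0,0,0],[0,0,-0.22,0,0,0]]]'
python3 -m inch '[[[0,0,0,0,0,0],[0,0,0,0,0,0],[0,0,0,0,0,0],[0,0,0,0,0,0],[0,0,0,0,0,0],[0,0,0,0,0,0],[0,0,0,0,0,0],[0,0,0,0,0,0],[0,0,0.05,0,0,0],[0,0,0.1,0,0,0]]]' 0.2
python3 -m inch '[[[0,0,0.1,0,0,0],[0,0,0.2,0,0,0],[0,0,0.3,0,0,0],[0,0,0.4,0,0,0],[0,0,0.5,0,0,0],[0,0,0.6,0,0,0],[0,0,0.7,0,0,0],[0,0,0.8,0,0,0],[0,0,0.9,0,0,0],[0,0,1,0,0,0]]]' 1
python3 -m inch '[[[0,0.1,0.1,0,0,0],[0,0.2,0.2,0,0,0],[0,0.3,0.3,0,0,0],[0,0.4,0.4,0,0,0],[0,0.5,0.5,0,0,0],[0,0.6,0.6,0,0,0],[0,0.7,0.7,0,0,0],[0,0.8,0.8,0,0,0],[0,0.9,0.9,0,0,0],[0,1,1,0,0,0]]]'
python3 - <<'E'
from fit import *
S,d=save('scene','k');T,dt=save('top','k')
ms=masks(S);P=pts('scene',d)
for k,r,z0,z1 in(('yellow',.02,.07,.1),('blue',.031,.008,.062)):
    M=box(ms[k],150,200,205,315)&(P[:,:,2]>z0)&(P[:,:,2]<z1)
    print(k,axis(P[M],r,[.512,.281]),M.sum())
M=box(ms['green'],230,270,250,285)&(P[:,:,2]>.015)&(P[:,:,2]<.038);print(axis(P[M],.0145,[.5,.098]),M.sum())
E
```

```text
time_s: 33.15
position: [0.5, 0.0987, 0.0116]
tcp_rot: [2.59, -1.777, -0.005]
wrist_force: [-0.5, -0.3, -1.0]
width: 0.333
time_s: 33.98
position: [0.4997, 0.0987, 0.0197]
tcp_rot: [2.59, -1.777, -0.006]
wrist_force: [0.5, 1.1, -1.0]
width: 0.602
time_s: 34.82
position: [0.4997, 0.0987, 0.1005]
tcp_rot: [2.59, -1.777, -0.006]
wrist_force: [-0.2, -1.1, -0.4]
width: 0.999
time_s: 35.65
position: [0.4997, 0.1796, 0.1813]
tcp_rot: [2.59, -1.777, -0.006]
wrist_force: [0.4, -0.2, -0.1]
width: 1.003
yellow (array([0.5124, 0.278 ]), np.float64(0.0009)) 214
blue (array([0.5117, 0.2804]), np.float64(0.0009)) 521
(array([0.5019, 0.0995]), np.float64(0.0008)) 98
```

View pics/k_scene.png

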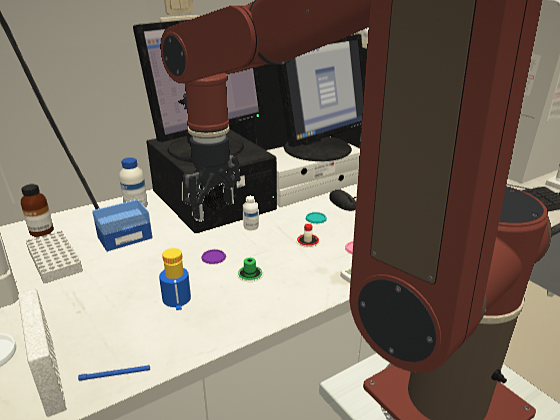

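View pics/k_top.png

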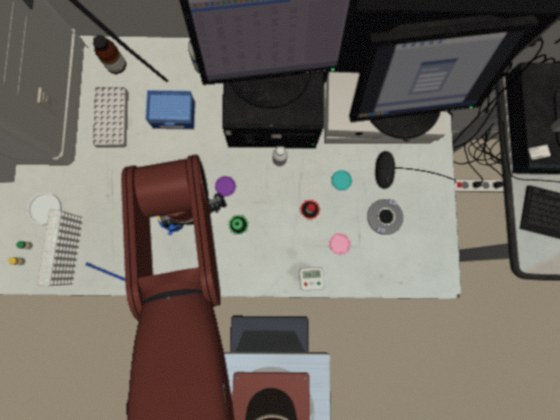

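The logger stands in the green dock at (250,268) in the scene view, and the canister on its shell at (173,270). I'll check the top camera's bias with the placed objects, and the foot position from the first clear top view.

```bash

python3 -m inch '[[[0.01,0.1,0,0,0,0],[0.03,0.2,0,0,0,0],[0.05,0.3,0,0,0,0],[0.07,0.4,0,0,0,0],[0.09,0.5,0,0,0,0],[0.1,0.6,0,0,0,0],[0.12,0.7,0,0,0,0],[0.13,0.8,0,0,0,0],[0.14,0.9,0,0,0,0],[0.14,1,0,0,0,0]]]' 1
python3 - <<'E'
from fit import *
T=np.load('k_top.npz')['p']
mt=masks(T)
def cen(m): ys,xs=np.nonzero(m);return xs.mean(),ys.mean(),len(xs)
H=cv2.cvtColor(T,cv2.COLOR_RGB2HSV)
o=[T[190:245,355:420],T[195:235,220:260],T[190:230,290:330]]
o=[cv2.resize(x,(int(330*x.shape[1]/x.shape[0]/1.3),254),interpolation=cv2.INTER_CUBIC) for x in o]
cv2.imwrite('pics/k_tz.png',np.hstack(o)[:,:,::-1])
A=np.load('a_top.npz')['p'].astype(int)
np.set_printoptions(linewidth=260)
print(A[196:208,385:402,2]);print(A[224:236,373:390,2])
E
```

```text
time_s: 36.58
position: [0.512, 0.2609, 0.1824]
tcp_rot: [-2.59, 1.775, 0.003]
wrist_force: [-0.1, -0.1, -0.0]
width: 0.998
[[147 148 146 149 147 149 153 151 150 152 152 148 149 149 149 149 149]
 [147 147 148 148 147 146 148 152 151 151 151 149 153 148 147 150 148]
 [136 138 135 134 134 138 143 147 146 150 150 151 151 150 149 150 148]
 [108 112 108 107 112 125 130 133 134 142 147 149 152 150 150 150 148]
 [ 91  92  91  89 101 121 125 116 117 129 137 145 151 152 148 150 150]
 [ 91  87  86  94 113 125 119 104 107 119 130 140 148 149 149 151 151]
 [ 91  89  88  93 112 128 122 114 114 126 131 136 145 152 150 151 150]
 [ 91  87  88  92 101 114 116 118 125 128 127 129 138 145 149 153 149]
 [ 88  92  89  87  88  92  97 104 110 119 117 112 119 136 146 151 152]
 [ 91  91  94  90  88  86  83  83  87  92  97  97 102 117 137 149 148]
 [ 95  93  94  92  90  89  88  82  82  85  86  88  89 104 123 140 147]
 [114 109 108 107  99  93  92  89  91  89  90  89  90  92 105 124 144]]
[[ 99  96  94  95  97  97  95  93  95 105 105 109 108 106 115 124 118]
 [ 97  96  98  94  92  95  93  95  92  95 100 100 105 100 107 111 107]
 [ 96  99  95  94  95 101 103  95  97  94  98  95  95  92  95  95  96]
 [ 96  96  96  89  96 114 112 106 100  99  97  98  97  96  94  97  96]
 [ 89  94  91  87  98 123 127 123 118 114 111 108 100  94  94  94  95]
 [ 94  90  86  87 107 126 127 124 122 126 127 125 108  98  97  95  96]
 [115  98  91  88 111 128 123 112 114 128 132 125 109  98  96  94  96]
 [138 122 106  95 105 118 116 109 112 126 125 115 104  97  96  94  96]
 [150 146 134 116 104  98  93  98 107 119 115 106  98  95  94  96  94]
 [156 155 150 142 132 116  97  94  91  97 104  99  95  95  93  97  98]
 [154 157 152 154 148 140 132 121 112 109 110 113 112 113 111 113 116]
 [152 157 154 155 154 153 151 147 142 138 140 140 142 141 142 143 143]]
```

View pics/k_tz.png

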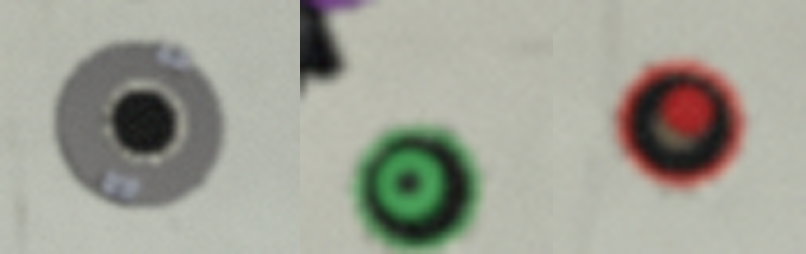

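```bash

python3 - <<'E'
from fit import *
print('logger',ray('top',237.0,223.6,.041),'TCP .4998 .0987');print('vial',ray('top',310.7,207.1,.049),'TCP .5470 -.1049')
a=ray('top',392.4,201.7,.022);b=ray('top',380.9,229.7,.022);print(a,b,(a+b)/2,np.degrees(np.arctan2(a[1]-b[1],a[0]-b[0])),np.hypot(*(a-b)[:2]))
V=cv2.cvtColor(np.load('a_top.npz')['p'],cv2.COLOR_RGB2HSV)[:,:,2].astype(int)
def mc(m,z):
    ys,xs=np.nonzero(m);return ray('top',xs.mean(),ys.mean(),z).round(4),len(xs)
print('hole',mc(box(V<60,372,400,203,230),.012), mc(box(V<75,372,400,203,230),.012))
# collar outer ring: bright pixels
c,_=cv2.findContours(box(V<130,360,412,192,242).astype(np.uint8),cv2.RETR_EXTERNAL,cv2.CHAIN_APPROX_NONE);c=max(c,key=cv2.contourArea)
print(cv2.fitEllipse(cv2.convexHull(c)))
e=cv2.fitEllipse(cv2.convexHull(c));print(ray('top',*e[0],.006))
# collar bright ring
R=box(V>115,374,399,204,231);print('collar',mc(R,.016),hullc(R,'top',.016))
# docks in new pic vs stated: 
mt=masks(np.load('k_top.npz')['p'])
print(hullc(box(mt['green'],225,255,210,240),'top',.007),hullc(box(mt['red'],295,325,195,225),'top',.007))
E
```

```text
logger [0.4974878  0.09922198 0.041     ] TCP .4998 .0987
vial [ 0.54443871 -0.10333455  0.049     ] TCP .5470 -.1049
[ 0.56676848 -0.33841278  0.022     ] [ 0.48666408 -0.30313287  0.022     ] [ 0.52671628 -0.32077283  0.022     ] -23.769851869798494 0.08752935023014312
hole (array([ 0.5268, -0.3208,  0.012 ]), 138) (array([ 0.5271, -0.3207,  0.012 ]), 150)
((384.7080993652344, 216.36679077148438), (35.999237060546875, 36.824607849121094), 131.68153381347656)
[ 0.52673238 -0.31963065  0.006     ]
collar (array([ 0.5196, -0.323 ,  0.016 ]), 54) (array([ 0.5191, -0.3346]), 0.0425)
(array([0.5003, 0.1013]), 0.0189) (array([ 0.5441, -0.1014]), 0.022)
```

Compared with the poses the arm released at, the top camera reads about (-2.5, +1) mm off. That puts the foot near (0.529, -0.321) with hook axis about -24°. I'll centre the canister by gripping it in two directions.

```bash

python3 -m inch '[[[0,0.1,0,0,0,0],[-0.01,0.18,0,0,0,0],[-0.015,0.23,-0.1,0,0,0],[-0.015,0.23,-0.2,0,0,0],[-0.015,0.23,-0.3,0,0,0],[-0.015,0.23,-0.4,0,0,0],[-0.015,0.23,-0.5,0,0,0],[-0.015,0.23,-0.55,0,0,0],[-0.015,0.23,-0.6,0,0,0],[-0.015,0.23,-0.6,0,0,0]]]'
python3 -m inch '[[[0,0,-0.1,0,0,0],[0,0,-0.2,0,0,0],[0,0,-0.3,0,0,0],[0,0,-0.4,0,0,0],[0,0,-0.5,0,0,0],[0,0,-0.58,0,0,0],[0,0,-0.61,0,0,0],[0,0,-0.61,0,0,0],[0,0,-0.61,0,0,0],[0,0,-0.61,0,0,0]]]'
python3 - <<'E'
from h import *
p,d=save('scene','l')
cv2.imwrite('pics/l_z.png',cv2.resize(p[150:320,110:230],None,fx=3,fy=3)[:,:,::-1])
E
```

```text
time_s: 37.42
position: [0.5103, 0.2789, 0.1332]
tcp_rot: [-2.591, 1.776, 0.005]
wrist_force: [0.3, 0.0, 0.4]
width: 0.997
time_s: 38.25
position: [0.5107, 0.2791, 0.0849]
tcp_rot: [-2.591, 1.775, 0.004]
wrist_force: [-0.5, 0.3, -0.2]
width: 1.002
```

View pics/l_z.png

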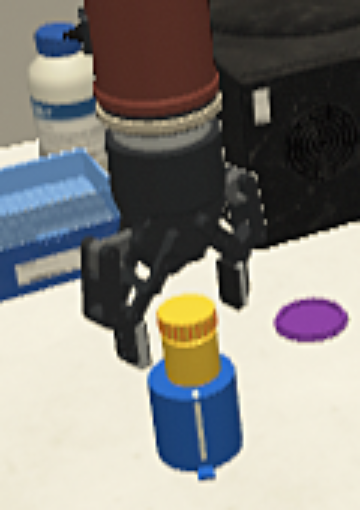

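View pics/l_scene.png

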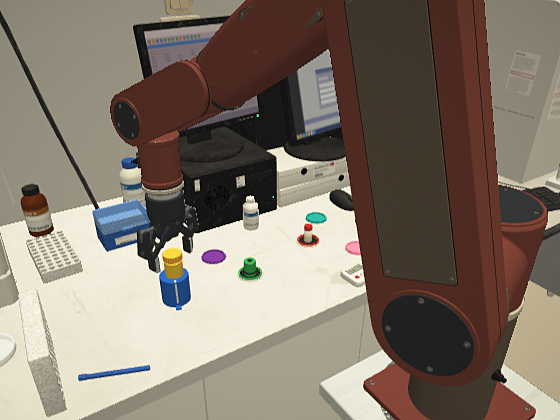

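The open fingers flank the cap at crop (135,345) and (232,290), and the cap is wider than the body. I'll raise slightly so the grip is on the cap, then close.

```bash

python3 -m inch '[[[0,0,0.05,0,0,0],[0,0,0.05,0,0,0],[0,0,0.05,0,0,0],[0,0,0.05,0,0,0],[0,0,0.05,0,0,0],[0,0,0.05,0,0,0],[0,0,0.05,0,0,0],[0,0,0.05,0,0,0],[0,0,0.05,0,0,0],[0,0,0.05,0,0,0]]]' -1 20
python3 -m inch '[[[0,0,0,0,0,0],[0,0,0,0,0,0],[0,0,0,0,0,0],[0,0,0,0,0,0],[0,0,0,0,0,0],[0,0,0,0,0,0],[0,0,0,0,0.0,0.03],[0,0,0,0,0,0.06],[0,0,0,0,0,0.1],[0,0,0,0,0,0.14]]]' 1
python3 -m inch '[[[0,0,0,0,0,0.04],[0,0,0,0,0,0.08],[0,0,0,0,0,0.12],[0,0,0,0,0,0.16],[0,0,0,0,0,0.2],[0,0,0,0,0,0.24],[0,0,0,0,0,0.28],[0,0,0,0,0,0.32],[0,0,0,0,0,0.36],[0,0,0,0,0,0.36]]]'
python3 - <<'E'
from h import *
p,d=save('scene','n')
cv2.imwrite('pics/n_z.png',cv2.resize(p[150:320,110:230],None,fx=3,fy=3)[:,:,::-1])
E
```

```text
time_s: 39.13
position: [0.5112, 0.2791, 0.0895]
tcp_rot: [-2.59, 1.775, 0.003]
wrist_force: [-0.5, -1.3, 5.2]
width: 0.453
time_s: 39.97
position: [0.5111, 0.2791, 0.0894]
tcp_rot: [-2.918, 1.161, 0.003]
wrist_force: [-0.2, -0.8, -0.6]
width: 0.998
time_s: 40.8
position: [0.5111, 0.2791, 0.0894]
tcp_rot: [3.085, 0.591, -0.004]
wrist_force: [-0.0, 0.7, 0.8]
width: 1.003
```

View pics/n_z.png

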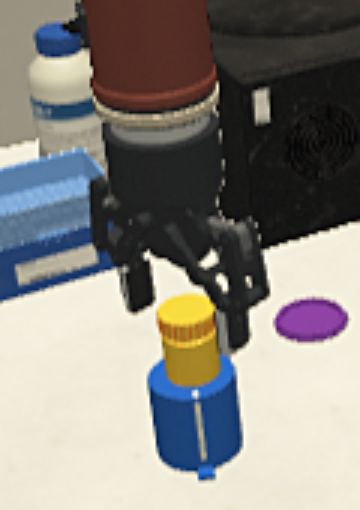

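The gripper is turned to yaw about 22°, straddling the cap at crop (187,320). Closing and lifting.

```bash

python3 -m inch '[[[0,0,0,0,0,0],[0,0,0,0,0,0],[0,0,0,0,0,0],[0,0,0,0,0,0],[0,0,0,0,0,0],[0,0,0,0,0,0],[0,0,0,0,0,0],[0,0,0,0,0,0],[0,0,0,0,0,0],[0,0,0,0,0,0]]]' -1 35
python3 -m inch '[[[0,0,0.04,0,0,0],[0,0,0.08,0,0,0],[0,0,0.15,0,0,0],[0,0,0.22,0,0,0],[0,0,0.3,0,0,0],[0,0,0.38,0,0,0],[0,0,0.46,0,0,0],[0,0,0.5,0,0,0],[0,0,0.5,0,0,0],[0,0,0.5,0,0,0]]]'
python3 - <<'E'
from fit import *
p,d=save('scene','o')
cv2.imwrite('pics/o_z.png',cv2.resize(p[150:320,110:230],None,fx=3,fy=3)[:,:,::-1])
ms=masks(p);P=pts('scene',d)
M=box(ms['blue'],150,200,205,315)&(P[:,:,2]>.008)&(P[:,:,2]<.062)
print(axis(P[M],.031,[.512,.281]),M.sum())
q=P[box(ms['yellow'],140,210,180,315)&(d>0)];print(np.percentile(q[:,2],[1,99]))
q=P[box(ms['blue'],150,200,205,315)&(P[:,:,2]<.007)];R=np.hypot(q[:,0]-.512,q[:,1]-.280);q=q[(R>.034)&(R<.05)];print('ear',q.mean(0),len(q))
E
```

```text
time_s: 41.68
position: [0.5111, 0.2791, 0.0894]
tcp_rot: [3.087, 0.583, -0.004]
wrist_force: [-0.9, -0.2, 1.4]
width: 0.452
time_s: 42.52
position: [0.5112, 0.2792, 0.1298]
tcp_rot: [3.087, 0.583, -0.003]
wrist_force: [-0.2, 0.6, -1.8]
width: 0.449
(array([0.5115, 0.2804]), np.float64(0.0008)) 525
[0.09466415 0.16391973]
ear [0.47426101 0.29091759 0.00527088] 16
```

View pics/o_z.png

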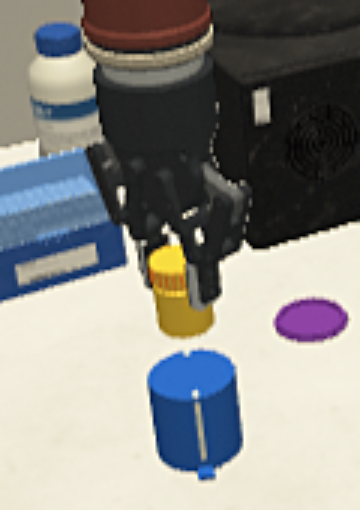

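The canister hangs straight in the jaws at crop (185,295), and the shell stays put with its white line now visible on top. Carrying the canister to the foot.

```bash

python3 -m inch '[[[0,-0.05,0,0,0,0],[0,-0.15,0,0,0,0],[0,-0.25,0,0,0,0],[0.02,-0.35,0,0,0,0],[0.04,-0.45,0,0,0,0],[0.06,-0.55,0,0,0,0],[0.08,-0.65,0,0,0,0],[0.1,-0.75,0,0,0,0],[0.12,-0.85,0,0,0,0],[0.14,-0.95,0,0,0,0]]]'
python3 -m inch '[[[0,-0.1,0,0,0,0],[0,-0.2,0,0,0,0],[0,-0.3,0,0,0,0],[0,-0.4,0,0,0,0],[0,-0.5,0,0,0,0],[0,-0.6,0,0,0,0],[0,-0.7,0,0,0,0],[0,-0.8,0,0,0,0],[0,-0.9,0,0,0,0],[0,-1,0,0,0,0]]]'
python3 -m inch '[[[0,-0.1,0,0,0,0],[0,-0.2,0,0,0,0],[0,-0.3,0,0,0,0],[0,-0.4,0,0,0,0],[0,-0.5,0,0,0,0],[0,-0.6,0,0,0,0],[0,-0.7,0,0,0,0],[0,-0.8,0,0,0,0],[0,-0.9,0,0,0,0],[0,-1,0,0,0,0]]]'
python3 -m inch '[[[0,-0.1,0,0,0,0],[0,-0.2,0,0,0,0],[0,-0.3,0,0,0,0],[0,-0.4,0,0,0,0],[0,-0.5,0,0,0,0],[0,-0.6,0,0,0,0],[0,-0.7,0,0,0,0],[0,-0.8,0,0,0,0],[0,-0.9,0,0,0,0],[0,-1,0,0,0,0]]]'
python3 -m inch '[[[0,-0.1,0,0,0,0],[0,-0.2,0,0,0,0],[0,-0.3,0,0,0,0],[0,-0.4,0,0,0,0],[0,-0.5,0,0,0,0],[0,-0.6,0,0,0,0],[0,-0.7,0,0,0,0],[0,-0.8,0,0,0,0],[0,-0.9,0,0,0,0],[0,-1,0,0,0,0]]]'
python3 -m inch '[[[0,-0.1,0,0,0,0],[0,-0.2,0,0,0,0],[0,-0.3,0,0,0,0],[0,-0.4,0,0,0,0],[0,-0.5,0,0,0,0],[0,-0.6,0,0,0,0],[0,-0.7,0,0,0,0],[0,-0.8,0,0,0,0],[0,-0.9,0,0,0,0],[0,-1,0,0,0,0]]]'
python3 - <<'E'
from h import *
for n in('scene','top'): save(n,'q')
E
```

```text
time_s: 43.4
position: [0.5223, 0.2021, 0.1293]
tcp_rot: [3.087, 0.582, -0.004]
wrist_force: [0.1, -0.8, -1.0]
width: 0.451
time_s: 44.23
position: [0.5223, 0.1214, 0.1293]
tcp_rot: [3.087, 0.583, -0.004]
wrist_force: [-0.4, 0.1, -1.5]
width: 0.447
time_s: 45.07
position: [0.5223, 0.0406, 0.1293]
tcp_rot: [3.087, 0.583, -0.004]
wrist_force: [-0.5, 0.1, -1.7]
width: 0.447
time_s: 45.9
position: [0.5223, -0.0402, 0.1294]
tcp_rot: [3.087, 0.583, -0.004]
wrist_force: [0.4, 0.3, -1.3]
width: 0.454
time_s: 46.73
position: [0.5223, -0.121, 0.1294]
tcp_rot: [3.087, 0.582, -0.004]
wrist_force: [0.3, -0.5, -1.5]
width: 0.453
time_s: 47.57
position: [0.5223, -0.2018, 0.1293]
tcp_rot: [3.087, 0.582, -0.004]
wrist_force: [-0.1, 0.0, -1.0]
width: 0.449
```

View pics/q_scene.png

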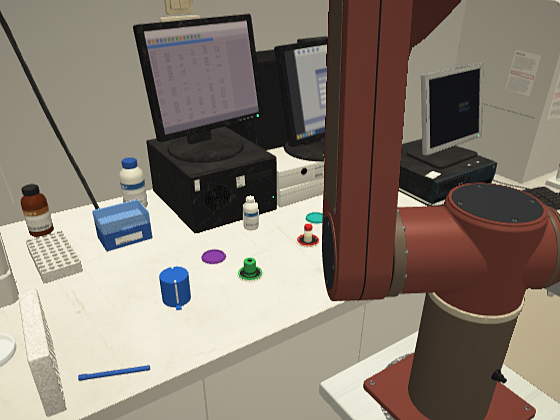

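View pics/q_top.png

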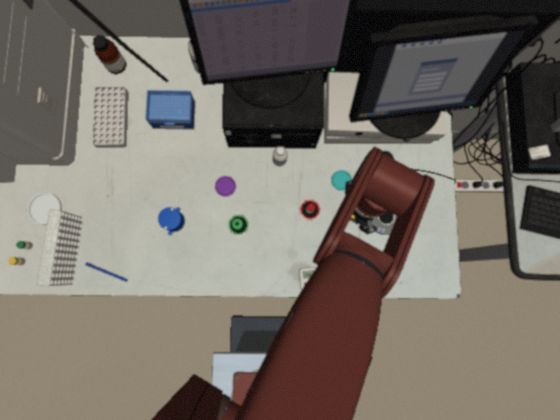

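The shell is fully clear in the top view at (170,219), and the canister is in the gripper near (355,215). I'll measure the shell's axis and ears now.

```bash

python3 - <<'E'
from fit import *
T=np.load('q_top.npz')['p'];S=np.load('q_scene.npz');mt=masks(T);ms=masks(S['p'])
a=cv2.resize(T[200:240,150:195],None,fx=9,fy=9,interpolation=cv2.INTER_CUBIC);b=cv2.resize(S['p'][260:315,155:195],None,fx=8,fy=8,interpolation=cv2.INTER_CUBIC)
o=np.zeros((450,a.shape[1]+b.shape[1],3),np.uint8);o[:a.shape[0],:a.shape[1]]=a;o[:b.shape[0],a.shape[1]:]=b
cv2.imwrite('pics/q_z.png',o[:,:,::-1])
PT=pts('top',np.load('q_top.npz')['d'])
M=box(mt['blue'],145,200,195,245)
Mt=M&(PT[:,:,2]>.06);print('top face',hullc(Mt,'top',.066),Mt.sum())
E
```

```text
top face (array([0.5072, 0.2783]), 0.0291) 353
```

View pics/q_z.png

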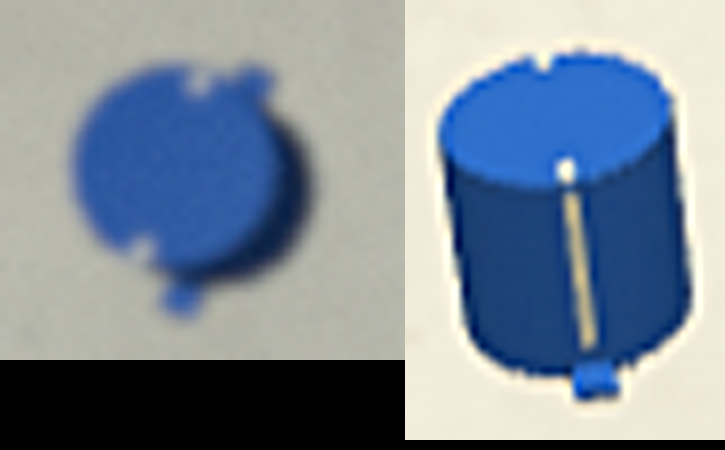

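```bash

python3 - <<'E'
from h import *
def A(a,b): return np.degrees(np.arctan2(a[1]-b[1],a[0]-b[0])).round(1),(np.hypot(*(a-b)[:2])).round(4),((a+b)/2).round(4)
t=lambda x,y:((x+.5)/9-.5+150,(y+.5)/9-.5+200); s=lambda x,y:((x-405+.5)/8-.5+155,(y+.5)/8-.5+260)
print('top marks',A(ray('top',*t(200,80),.066),ray('top',*t(144,247),.066)))
print('top ears',A(ray('top',*t(255,80),.005),ray('top',*t(182,300),.005)))
print('scene marks',A(ray('scene',*s(543,64),.066),ray('scene',*s(566,169),.066)))
e=ray('scene',*s(597,378),.005);print('ear scene',e)
E
```

```text
top marks (np.float64(-15.8), np.float64(0.0525), array([0.5087, 0.2814, 0.066 ]))
top ears (np.float64(-15.8), np.float64(0.0727), array([0.5083, 0.2807, 0.005 ]))
scene marks (np.float64(-15.5), np.float64(0.0502), array([0.5115, 0.2808, 0.066 ]))
ear scene [0.47578853 0.29001625 0.005     ]
```

```bash

python3 -m inch '[[[0,-0.1,0,0,0,0],[0,-0.2,0,0,0,0],[0.02,-0.3,0,0,0,0],[0.04,-0.4,0,0,0,0],[0.06,-0.5,0,0,0,0],[0.08,-0.6,0,0,0,0],[0.08,-0.7,0,0,0,0],[0.08,-0.8,0,0,0,0],[0.08,-0.9,0,0,0,0],[0.08,-1,0,0,0,0]]]'
python3 -m inch '[[[0,-0.1,0,0,0,0],[0,-0.2,0,0,0,0],[0,-0.3,0,0,0,0],[0,-0.4,-0.05,0,0,0],[0,-0.48,-0.1,0,0,0],[0,-0.48,-0.2,0,0,0],[0,-0.48,-0.3,0,0,0],[0,-0.48,-0.4,0,0,0],[0,-0.48,-0.5,0,0,0],[0,-0.48,-0.5,0,0,0]]]'
python3 -m inch '[[[0,0,-0.1,0,0,0],[0,0,-0.2,0,0,0],[0,0,-0.3,0,0,0],[0,0,-0.4,0,0,0],[0,0,-0.45,0,0,0],[0,0,-0.45,0,0,0],[0,0,-0.45,0,0,0],[0,0,-0.45,0,0,0],[0,0,-0.45,0,0,0],[0,0,-0.45,0,0,0]]]'
python3 - <<'E'
from h import *
p,d=save('top','r')
cv2.imwrite('pics/r_z.png',cv2.resize(p[180:250,345:425],None,fx=7,fy=7,interpolation=cv2.INTER_CUBIC)[:,:,::-1])
E
```

```text
time_s: 48.5
position: [0.5286, -0.2832, 0.1293]
tcp_rot: [3.087, 0.581, -0.004]
wrist_force: [0.6, -0.1, -1.5]
width: 0.454
time_s: 49.33
position: [0.5273, -0.32, 0.0864]
tcp_rot: [-3.085, -0.581, 0.008]
wrist_force: [-1.3, 0.2, -1.7]
width: 0.453
time_s: 50.17
position: [0.5277, -0.3203, 0.0511]
tcp_rot: [-3.085, -0.581, 0.007]
wrist_force: [-0.2, -1.0, -0.3]
width: 0.45
```

View pics/r_z.png

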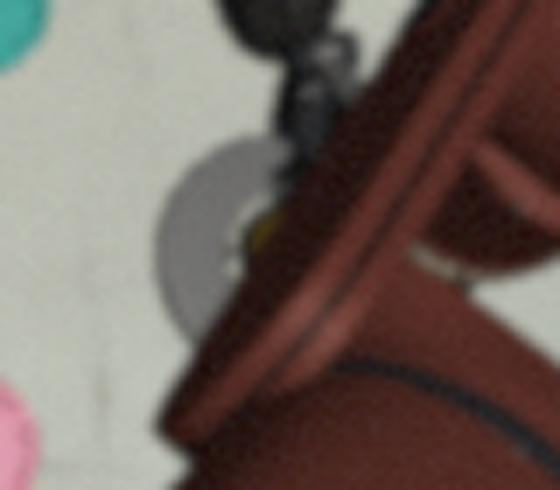

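The canister's edge at crop (265,232) sits just inside the white collar arc at (240,235), as far as the forearm lets me see. I'll lower it gently and watch the force.

```bash

python3 -m inch '[[[0.013,-0.01,-0.02,0,0,0],[0.013,-0.01,-0.04,0,0,0],[0.013,-0.01,-0.06,0,0,0],[0.013,-0.01,-0.08,0,0,0],[0.013,-0.01,-0.1,0,0,0],[0.013,-0.01,-0.12,0,0,0],[0.013,-0.01,-0.13,0,0,0],[0.013,-0.01,-0.14,0,0,0],[0.013,-0.01,-0.15,0,0,0],[0.013,-0.01,-0.15,0,0,0]]]'
python3 -m inch '[[[0,0,-0.01,0,0,0],[0,0,-0.02,0,0,0],[0,0,-0.03,0,0,0],[0,0,-0.04,0,0,0],[0,0,-0.04,0,0,0],[0,0,-0.04,0,0,0],[0,0,-0.04,0,0,0],[0,0,-0.04,0,0,0],[0,0,-0.04,0,0,0],[0,0,-0.04,0,0,0]]]'
```

```text
time_s: 51.05
position: [0.5285, -0.321, 0.0388]
tcp_rot: [-3.085, -0.581, 0.008]
wrist_force: [0.2, 0.8, -1.0]
width: 0.451
time_s: 51.88
position: [0.5286, -0.3211, 0.0356]
tcp_rot: [-3.085, -0.581, 0.008]
wrist_force: [0.4, 0.3, -1.0]
width: 0.451
```

```bash

python3 -m inch '[[[0,0,-0.01,0,0,0],[0,0,-0.02,0,0,0],[0,0,-0.03,0,0,0],[0,0,-0.04,0,0,0],[0,0,-0.045,0,0,0],[0,0,-0.045,0,0,0],[0,0,-0.045,0,0,0],[0,0,-0.045,0,0,0],[0,0,-0.045,0,0,0],[0,0,-0.045,0,0,0]]]'
python3 -m inch '[[[0,0,-0.004,0,0,0],[0,0,-0.008,0,0,0],[0,0,-0.012,0,0,0],[0,0,-0.015,0,0,0],[0,0,-0.015,0,0,0],[0,0,-0.015,0,0,0],[0,0,-0.015,0,0,0],[0,0,-0.015,0,0,0],[0,0,-0.015,0,0,0],[0,0,-0.015,0,0,0]]]'
```

```text
time_s: 52.72
position: [0.5286, -0.3211, 0.0321]
tcp_rot: [-3.085, -0.581, 0.008]
wrist_force: [-0.3, 0.1, -1.1]
width: 0.452
time_s: 53.55
position: [0.5288, -0.3213, 0.0314]
tcp_rot: [-3.086, -0.581, 0.007]
wrist_force: [-1.3, 0.3, 5.4]
width: 0.45
```

The contact force of 5 N came at plate height, so the canister is down inside the collar. Releasing, rising and going back for the shell.

```bash

python3 -m inch '[[[0,0,0,0,0,0],[0,0,0,0,0,0],[0,0,0,0,0,0],[0,0,0,0,0,0],[0,0,0,0,0,0],[0,0,0,0,0,0],[0,0,0,0,0,0],[0,0,0,0,0,0],[0,0,0.05,0,0,0],[0,0,0.1,0,0,0]]]' 0.5
python3 -m inch '[[[0,0,0.1,0,0,0],[0,0,0.2,0,0,0],[0,0,0.3,0,0,0],[0,0,0.4,0,0,0],[0,0,0.5,0,0,0],[0,0,0.6,0,0,0],[0,0,0.7,0,0,0],[0,0,0.8,0,0,0],[0,0,0.9,0,0,0],[0,0,1,0,0,0]]]' 1
python3 -m inch '[[[0,0.1,0,0,0,0],[0,0.2,0,0,0,0],[0,0.3,0,0,0,0],[0,0.4,0,0,0,0],[0,0.5,0,0,0,0],[0,0.6,0,0,0,0],[0,0.7,0,0,0,0],[0,0.8,0,0,0,0],[0,0.9,0,0,0,0],[0,1,0,0,0,0]]]'
python3 -m inch '[[[0,0.1,0,0,0,0],[0,0.2,0,0,0,0],[0,0.3,0,0,0,0],[0,0.4,0,0,0,0],[0,0.5,0,0,0,0],[0,0.6,0,0,0,0],[0,0.7,0,0,0,0],[0,0.8,0,0,0,0],[0,0.9,0,0,0,0],[0,1,0,0,0,0]]]'
python3 -m inch '[[[0,0.1,0,0,0,0],[0,0.2,0,0,0,0],[0,0.3,0,0,0,0],[0,0.4,0,0,0,0],[0,0.5,0,0,0,0],[0,0.6,0,0,0,0],[0,0.7,0,0,0,0],[0,0.8,0,0,0,0],[0,0.9,0,0,0,0],[0,1,0,0,0,0]]]'
python3 - <<'E'
from h import *
p,d=save('top','s')
cv2.imwrite('pics/s_z.png',cv2.resize(p[180:250,345:425],None,fx=7,fy=7,interpolation=cv2.INTER_CUBIC)[:,:,::-1])
E
```

```text
time_s: 54.38
position: [0.5285, -0.3211, 0.0394]
tcp_rot: [-3.085, -0.581, 0.008]
wrist_force: [0.2, -0.2, 0.8]
width: 0.747
time_s: 55.22
position: [0.5285, -0.3211, 0.1202]
tcp_rot: [-3.085, -0.581, 0.008]
wrist_force: [0.9, 0.3, -0.3]
width: 1.003
time_s: 56.05
position: [0.5285, -0.2403, 0.1202]
tcp_rot: [-3.085, -0.581, 0.008]
wrist_force: [-0.1, 0.0, 1.0]
width: 1.0
time_s: 56.88
position: [0.5285, -0.1595, 0.1202]
tcp_rot: [-3.085, -0.581, 0.008]
wrist_force: [-0.3, -0.2, 0.5]
width: 0.999
time_s: 57.72
position: [0.5285, -0.0787, 0.1202]
tcp_rot: [-3.085, -0.581, 0.008]
wrist_force: [0.1, -0.1, -0.9]
width: 1.0
```

View pics/s_z.png

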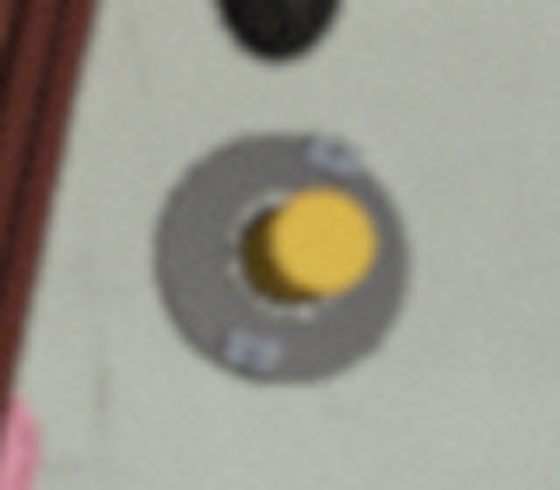

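The canister stands in the collar at crop (300,245), its top at (323,241), with the hooks at (333,157) and (253,352). Continuing to the shell.

```bash

python3 -m inch '[[[0,0.1,0,0,0,0],[-0.02,0.2,0,0,0,0],[-0.04,0.3,0,0,0,0],[-0.06,0.4,0,0,0,0],[-0.08,0.5,0,0,0,0],[-0.1,0.6,0,0,0,0],[-0.12,0.7,0,0,0,0],[-0.14,0.8,0,0,0,0],[-0.16,0.9,0,0,0,0],[-0.16,1,0,0,0,0]]]'
python3 -m inch '[[[0,0.1,0,0,0,0],[0,0.2,0,0,0,0],[0,0.3,0,0,0,0],[0,0.4,0,0,0,0],[0,0.5,0,0,0,0],[0,0.6,0,0,0,0],[-0.02,0.7,0,0,0,0],[-0.04,0.8,0,0,0,0],[-0.06,0.9,0,0,0,0],[-0.06,1,0,0,0,0]]]'
python3 -m inch '[[[0,0.1,0,0,0,0],[0,0.2,0,0,0,0],[0,0.3,0,0,0,0],[0,0.4,0,0,0,0],[0,0.5,0,0,0,0],[0,0.6,0,0,0,0],[0,0.7,0,0,0,0],[0,0.8,0,0,0,0],[0,0.9,0,0,0,0],[0,1,0,0,0,0]]]'
python3 -m inch '[[[0,0.1,0,0,0,0],[0,0.2,0,0,0,0],[0,0.3,0,0,0,0],[0,0.4,0,0,0,0],[0,0.5,0,0,0,0],[0,0.6,0,0,0,0],[0,0.7,0,0,0,0],[0,0.8,0,0,0,0],[0,0.9,0,0,0,0],[0,1,0,0,0,0]]]'
python3 - <<'E'
from h import *
print('canister',ray('top',390.7,214.0,.062))
a=ray('top',345+(333+.5)/7-.5,180+(157+.5)/7-.5,.022);b=ray('top',345+(253+.5)/7-.5,180+(352.5)/7-.5,.022)
print(a,b,(a+b)/2,np.degrees(np.arctan2(a[1]-b[1],a[0]-b[0])))
p,d=save('scene','t')
E
```

```text
time_s: 58.6
position: [0.5153, 0.0034, 0.1201]
tcp_rot: [-3.084, -0.582, 0.008]
wrist_force: [-0.2, 0.4, -0.1]
width: 1.004
time_s: 59.43
position: [0.51, 0.0842, 0.12]
tcp_rot: [-3.084, -0.582, 0.009]
wrist_force: [-0.2, -0.1, 0.5]
width: 0.998
time_s: 60.27
position: [0.51, 0.165, 0.12]
tcp_rot: [-3.084, -0.582, 0.009]
wrist_force: [0.4, 0.2, -0.5]
width: 1.0
time_s: 61.1
position: [0.51, 0.2458, 0.12]
tcp_rot: [-3.084, -0.582, 0.009]
wrist_force: [1.4, -0.5, -1.0]
width: 1.004
canister [ 0.52574679 -0.32043876  0.062     ]
[ 0.56589657 -0.33764891  0.022     ] [ 0.48621598 -0.30259556  0.022     ] [ 0.52605628 -0.32012223  0.022     ] -23.74581486223663
```

View pics/t_scene.png

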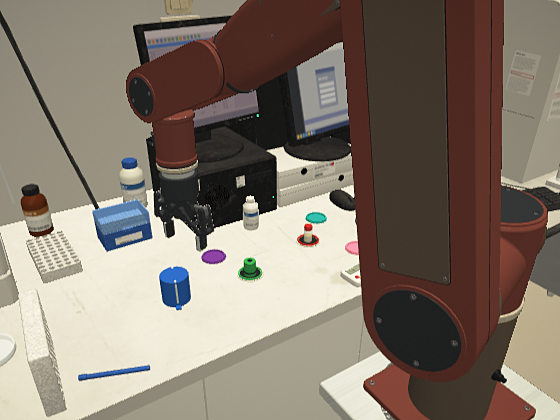

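The gripper is approaching the shell, which is at (175,286). Its estimated axis is (0.5105, 0.280). Moving over it and descending.

```bash

python3 -m inch '[[[0,0.1,0,0,0,0],[0,0.2,0,0,0,0],[0,0.3,0,0,0,0],[0,0.4,0,0,0,0],[0.007,0.42,-0.05,0,0,0],[0.007,0.42,-0.1,0,0,0],[0.007,0.42,-0.2,0,0,0],[0.007,0.42,-0.25,0,0,0],[0.007,0.42,-0.25,0,0,0],[0.007,0.42,-0.25,0,0,0]]]'
python3 - <<'E'
from h import *
p,d=save('scene','u')
cv2.imwrite('pics/u_z.png',cv2.resize(p[150:320,110:230],None,fx=3,fy=3)[:,:,::-1])
E
```

```text
time_s: 61.98
position: [0.5101, 0.2801, 0.0993]
tcp_rot: [-3.083, -0.582, 0.011]
wrist_force: [-0.5, 0.1, -0.1]
width: 0.999
```

View pics/u_z.png

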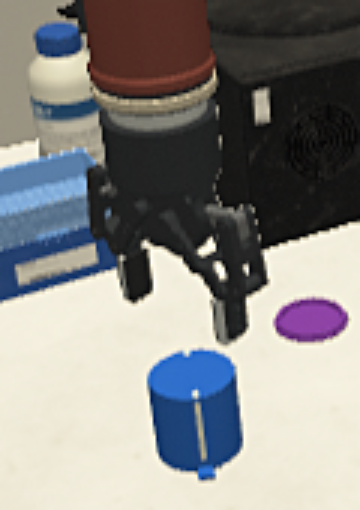

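The fingers are centred over the shell, with tips at crop (137,295) and (228,335) and the shell top at (193,375). Down, then centring grip 1.

```bash

python3 -m inch '[[[0,0,-0.1,0,0,0],[0,0,-0.2,0,0,0],[0,0,-0.3,0,0,0],[0,0,-0.4,0,0,0],[0,0,-0.5,0,0,0],[0,0,-0.6,0,0,0],[0,0,-0.7,0,0,0],[0,0,-0.8,0,0,0],[0,0,-0.9,0,0,0],[0,0,-0.95,0,0,0]]]'
python3 -m inch '[[[0,0,0,0,0,0],[0,0,0,0,0,0],[0,0,0,0,0,0],[0,0,0,0,0,0],[0,0,0,0,0,0],[0,0,0,0,0,0],[0,0,0,0,0,0],[0,0,0,0,0,0],[0,0,0,0,0,0],[0,0,0,0,0,0]]]' -1 20
python3 -m inch '[[[0,0,0,0,0,0],[0,0,0,0,0,0],[0,0,0,0,0,0],[0,0,0,0,0,0],[0,0,0,0,0,0],[0,0,0,0,0,-0.03],[0,0,0,0,0,-0.06],[0,0,0,0,0,-0.1],[0,0,0,0,0,-0.14],[0,0,0,0,0,-0.18]]]' 1
python3 -m inch '[[[0,0,0,0,0,-0.04],[0,0,0,0,0,-0.08],[0,0,0,0,0,-0.12],[0,0,0,0,0,-0.16],[0,0,0,0,0,-0.2],[0,0,0,0,0,-0.24],[0,0,0,0,0,-0.28],[0,0,0,0,0,-0.32],[0,0,0,0,0,-0.32],[0,0,0,0,0,-0.32]]]'
python3 -m inch '[[[0,0,0,0,0,0],[0,0,0,0,0,0],[0,0,0,0,0,0],[0,0,0,0,0,0],[0,0,0,0,0,0],[0,0,0,0,0,0],[0,0,0,0,0,0],[0,0,0,0,0,0],[0,0,0,0,0,0],[0,0,0,0,0,0]]]' -1 40
python3 - <<'E'
from h import *
p,d=save('scene','v')
cv2.imwrite('pics/v_z.png',cv2.resize(p[150:320,110:230],None,fx=3,fy=3)[:,:,::-1])
E
```

```text
time_s: 62.87
position: [0.5097, 0.28, 0.0223]
tcp_rot: [-3.084, -0.582, 0.012]
wrist_force: [0.0, 0.2, 0.1]
width: 1.0
time_s: 63.7
position: [0.5097, 0.28, 0.0223]
tcp_rot: [-3.083, -0.582, 0.012]
wrist_force: [-0.8, -0.9, -0.4]
width: 0.713
time_s: 64.53
position: [0.5098, 0.28, 0.0224]
tcp_rot: [-3.121, 0.308, 0.009]
wrist_force: [0.2, 0.3, -0.7]
width: 1.0
time_s: 65.37
position: [0.5098, 0.2801, 0.0224]
tcp_rot: [-2.587, 1.768, 0.004]
wrist_force: [-0.3, 0.0, -0.5]
width: 1.0
time_s: 66.2
position: [0.5102, 0.2803, 0.0228]
tcp_rot: [-2.587, 1.768, 0.003]
wrist_force: [-0.8, 0.2, 5.6]
width: 0.723
```

View pics/v_z.png

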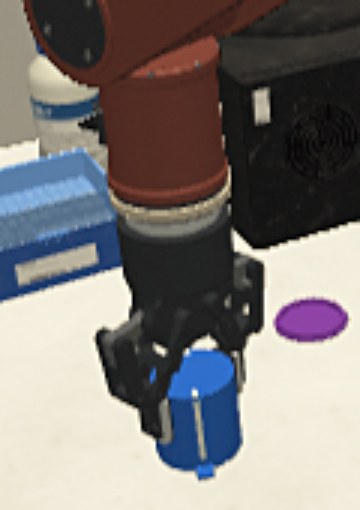

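The shell is held at width 0.72, with the white line and ear at crop (197,420) and (206,471), the same direction as before. Lifting, carrying and turning it +57° on the way.

```bash

python3 -m inch '[[[0,0,0.04,0,0,0],[0,0,0.1,0,0,0],[0,0,0.2,0,0,0],[0,0,0.3,0,0,0],[0,0,0.4,0,0,0],[0,0,0.5,0,0,0],[0,0,0.6,0,0,0],[0,0,0.7,0,0,0],[0,0,0.8,0,0,0],[0,0,0.9,0,0,0]]]' -1 60
python3 -m inch '[[[0,-0.05,0.05,0,0,0],[0,-0.15,0.1,0,0,0],[0,-0.25,0.15,0,0,0],[0.02,-0.35,0.2,0,0,0],[0.04,-0.45,0.25,0,0,0],[0.06,-0.55,0.3,0,0,0],[0.08,-0.65,0.35,0,0,0],[0.1,-0.75,0.35,0,0,0],[0.12,-0.85,0.35,0,0,0],[0.14,-0.95,0.35,0,0,0]]]'
python3 -m inch '[[[0,-0.1,0,0,0,0.01],[0,-0.2,0,0,0,0.02],[0,-0.3,0,0,0,0.03],[0,-0.4,0,0,0,0.04],[0,-0.5,0,0,0,0.05],[0,-0.6,0,0,0,0.06],[0,-0.7,0,0,0,0.07],[0,-0.8,0,0,0,0.08],[0,-0.9,0,0,0,0.09],[0,-1,0,0,0,0.1]]]'
python3 -m inch '[[[0,-0.1,0,0,0,0.01],[0,-0.2,0,0,0,0.02],[0,-0.3,0,0,0,0.03],[0,-0.4,0,0,0,0.04],[0,-0.5,0,0,0,0.05],[0,-0.6,0,0,0,0.06],[0,-0.7,0,0,0,0.07],[0,-0.8,0,0,0,0.08],[0,-0.9,0,0,0,0.09],[0,-1,0,0,0,0.1]]]'
python3 -m inch '[[[0,-0.1,0,0,0,0.01],[0,-0.2,0,0,0,0.02],[0,-0.3,0,0,0,0.03],[0,-0.4,0,0,0,0.04],[0,-0.5,0,0,0,0.05],[0,-0.6,0,0,0,0.06],[0,-0.7,0,0,0,0.07],[0,-0.8,0,0,0,0.08],[0,-0.9,0,0,0,0.09],[0,-1,0,0,0,0.1]]]'
python3 - <<'E'
from h import *
for n in('scene','top'): save(n,'w')
s=state();r=s['tcp_rot'];print(np.degrees(2*np.arctan2(r[1],r[0])))
E
```

```text
time_s: 67.08
position: [0.5102, 0.2803, 0.0958]
tcp_rot: [-2.587, 1.768, 0.003]
wrist_force: [-1.0, 0.4, -1.9]
width: 0.72
time_s: 67.92
position: [0.5215, 0.2033, 0.1236]
tcp_rot: [-2.587, 1.768, 0.003]
wrist_force: [0.8, -0.0, -1.6]
width: 0.722
time_s: 68.75
position: [0.5212, 0.1225, 0.1232]
tcp_rot: [-2.833, 1.34, 0.006]
wrist_force: [0.3, 0.3, -1.7]
width: 0.721
time_s: 69.58
position: [0.5209, 0.0417, 0.1229]
tcp_rot: [-3.009, 0.878, 0.009]
wrist_force: [-0.4, 0.6, -2.0]
width: 0.72
time_s: 70.42
position: [0.5206, -0.039, 0.1224]
tcp_rot: [-3.111, 0.394, 0.012]
wrist_force: [-0.5, 0.6, -1.7]
width: 0.719
345.41528985213364
```

View pics/w_scene.png

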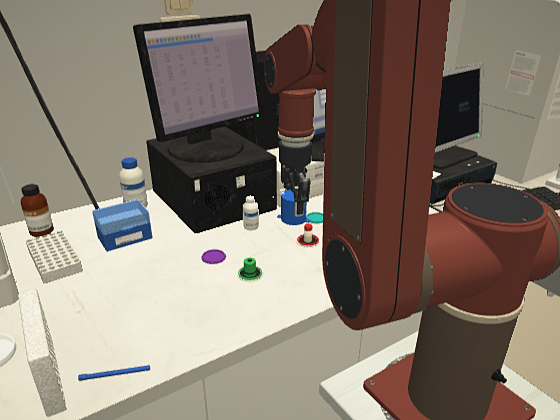

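The shell hangs at (293,207), clear of the bottle and the vial. Its yaw puts the ears at about 38°, roughly 62° anticlockwise of the hooks. On to the foot.

```bash

python3 -m inch '[[[0,-0.1,0,0,0,0],[0,-0.2,0,0,0,0],[0,-0.3,0,0,0,0],[0.02,-0.4,0,0,0,0],[0.04,-0.5,0,0,0,0],[0.06,-0.6,0,0,0,0],[0.08,-0.7,0,0,0,0],[0.1,-0.8,0,0,0,0],[0.1,-0.9,0,0,0,0],[0.1,-1,0,0,0,0]]]'
python3 -m inch '[[[0,-0.1,0,0,0,0],[0,-0.2,0,0,0,0],[0,-0.3,0,0,0,0],[0,-0.4,0,0,0,0],[0,-0.5,0,0,0,0],[0,-0.6,0,0,0,0],[0,-0.7,0,0,0,0],[0,-0.8,0,0,0,0],[0,-0.9,0,0,0,0],[0,-1,0,0,0,0]]]'
python3 -m inch '[[[0,-0.1,0,0,0,0],[0,-0.2,0,0,0,0],[0,-0.3,0,0,0,0],[0,-0.4,0,0,0,0],[0,-0.5,0,0,0,0],[0,-0.6,0,0,0,0],[0,-0.7,0,0,0,0],[0,-0.8,0,0,0,0],[0,-0.9,0,0,0,0],[0,-1,0,0,0,0]]]'
python3 -m inch '[[[0,-0.1,0,0,0,0],[0,-0.2,0,0,0,0],[0,-0.3,0,0,0,0],[0,-0.4,0,0,0,0],[0,-0.48,0,0,0,0],[0,-0.49,0,0,0,0],[0,-0.49,0,0,0,0],[0,-0.49,0,0,0,0],[0,-0.49,0,0,0,0],[0,-0.49,0,0,0,0]]]'
python3 - <<'E'
from h import *
p,d=save('top','x')
cv2.imwrite('pics/x_z.png',cv2.resize(p[180:250,345:425],None,fx=7,fy=7,interpolation=cv2.INTER_CUBIC)[:,:,::-1])
E
```

```text
time_s: 71.35
position: [0.5287, -0.1203, 0.1225]
tcp_rot: [-3.111, 0.398, 0.012]
wrist_force: [-0.4, -0.6, -1.2]
width: 0.722
time_s: 72.18
position: [0.5287, -0.2011, 0.1225]
tcp_rot: [-3.11, 0.398, 0.012]
wrist_force: [-0.6, -0.2, -1.6]
width: 0.719
time_s: 73.02
position: [0.5287, -0.2819, 0.1224]
tcp_rot: [-3.11, 0.398, 0.012]
wrist_force: [0.3, 0.2, -1.8]
width: 0.718
time_s: 73.85
position: [0.5287, -0.3206, 0.1224]
tcp_rot: [-3.11, 0.397, 0.012]
wrist_force: [0.8, -0.4, -1.5]
width: 0.721
```

View pics/x_z.png

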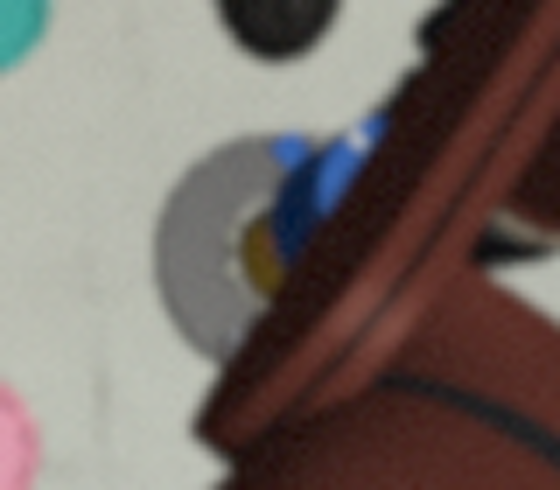

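The ear shows at crop (287,148) and the canister edge at (262,265), below and left of the shell because of the height. I'll check the ear angle and descend to just above the hooks.

```bash

python3 - <<'E'
from h import *
e=ray('top',345+287.5/7-.5,180+149/7-.5,.1045)+[.003,-.001,0];v=e[:2]-[.5287,-.3206];print(v,np.degrees(np.arctan2(v[1],v[0])),np.hypot(*v))
E
python3 -m inch '[[[0.004,-0.009,-0.1,0,0,0],[0.004,-0.009,-0.2,0,0,0],[0.004,-0.009,-0.3,0,0,0],[0.004,-0.009,-0.4,0,0,0],[0.004,-0.009,-0.5,0,0,0],[0.004,-0.009,-0.6,0,0,0],[0.004,-0.009,-0.7,0,0,0],[0.004,-0.009,-0.8,0,0,0],[0.004,-0.009,-0.9,0,0,0],[0.004,-0.009,-0.92,0,0,0]]]'
```

```text
[0.0290347  0.02414834] 39.75050484826576 0.037764477548229314
time_s: 74.73
position: [0.5282, -0.3207, 0.0468]
tcp_rot: [-3.109, 0.397, 0.015]
wrist_force: [-0.6, 0.4, -1.9]
width: 0.72
```

```bash

python3 -m inch '[[[0.01,-0.006,-0.02,0,0,0],[0.01,-0.006,-0.04,0,0,0],[0.01,-0.006,-0.06,0,0,0],[0.01,-0.006,-0.08,0,0,0],[0.01,-0.006,-0.1,0,0,0],[0.01,-0.006,-0.12,0,0,0],[0.01,-0.006,-0.135,0,0,0],[0.01,-0.006,-0.135,0,0,0],[0.01,-0.006,-0.135,0,0,0],[0.01,-0.006,-0.135,0,0,0]]]'
python3 -m inch '[[[0,0,-0.01,0,0,0],[0,0,-0.02,0,0,0],[0,0,-0.03,0,0,0],[0,0,-0.04,0,0,0],[0,0,-0.05,0,0,0],[0,0,-0.055,0,0,0],[0,0,-0.055,0,0,0],[0,0,-0.055,0,0,0],[0,0,-0.055,0,0,0],[0,0,-0.055,0,0,0]]]'
```

```text
time_s: 75.57
position: [0.529, -0.3212, 0.0361]
tcp_rot: [-3.109, 0.397, 0.015]
wrist_force: [0.2, 0.1, -2.1]
width: 0.722
time_s: 76.4
position: [0.5291, -0.3213, 0.0318]
tcp_rot: [-3.109, 0.397, 0.015]
wrist_force: [-0.4, 0.4, -1.4]
width: 0.721
```

```bash

python3 -m inch '[[[0,0,-0.004,0,0,0],[0,0,-0.008,0,0,0],[0,0,-0.012,0,0,0],[0,0,-0.014,0,0,0],[0,0,-0.014,0,0,0],[0,0,-0.014,0,0,0],[0,0,-0.014,0,0,0],[0,0,-0.014,0,0,0],[0,0,-0.014,0,0,0],[0,0,-0.014,0,0,0]]]'

```

```text
time_s: 77.23
position: [0.5291, -0.3213, 0.0311]
tcp_rot: [-3.109, 0.397, 0.015]
wrist_force: [-2.8, 1.1, 4.6]
width: 0.725
```

Contact at the plate. The tool is slightly tilted, so I'll release to let the shell sit flat and work out the levelling turn.

```bash

python3 -m inch '[[[0,0,0,0,0,0],[0,0,0,0,0,0],[0,0,0,0,0,0],[0,0,0,0,0,0],[0,0,0,0,0,0],[0,0,0,0,0,0],[0,0,0,0,0,0],[0,0,0,0,0,0],[0,0,0,0,0,0],[0,0,0,0,0,0]]]' 1
python3 - <<'E'
from h import *
from scipy.spatial.transform import Rotation as R
s=state();z=R.from_rotvec(s['tcp_rot']).as_matrix()[:,2];print(z)
c=np.cross(z,[0,0,-1]);print('turn scaled',c/np.pi,'q6',s['qpos'][5], s['qpos'])
E
```

```text
time_s: 78.07
position: [0.5292, -0.3213, 0.0311]
tcp_rot: [-3.109, 0.397, 0.015]
wrist_force: [-0.8, 0.0, -0.3]
width: 0.997
[-0.00838124  0.00804572 -0.99993251]
turn scaled [-0.00256103 -0.00266783 -0.        ] q6 -0.4201498955687656 [-6.73612274e-01  4.27851947e-01  1.66966512e+00  1.21807684e-03
  1.05564575e+00 -4.20149896e-01]
```

```bash

python3 -m inch '[[[0,0,0.004,-0.0026,-0.0027,0],[0,0,0.004,-0.0026,-0.0027,0],[0,0,0.004,-0.0026,-0.0027,0],[0,0,0.004,-0.0026,-0.0027,0],[0,0,0.004,-0.0026,-0.0027,0],[0,0,0.004,-0.0026,-0.0027,0],[0,0,0.004,-0.0026,-0.0027,0],[0,0,0.004,-0.0026,-0.0027,0],[0,0,0.004,-0.0026,-0.0027,0],[0,0,0.004,-0.0026,-0.0027,0]]]'
python3 -m inch '[[[0,0,0,0,0,0],[0,0,0,0,0,0],[0,0,0,0,0,0],[0,0,0,0,0,0],[0,0,0,0,0,0],[0,0,0,0,0,0],[0,0,0,0,0,0],[0,0,0,0,0,0],[0,0,0,0,0,0],[0,0,0,0,0,0]]]' -1 60
python3 -m inch '[[[0,0,0,0,0,-0.02],[0,0,0,0,0,-0.04],[0,0,0,0,0,-0.06],[0,0,0,0,0,-0.08],[0,0,0,0,0,-0.1],[0,0,0,0,0,-0.12],[0,0,0,0,0,-0.14],[0,0,0,0,0,-0.16],[0,0,0,0,0,-0.16],[0,0,0,0,0,-0.16]]]'
python3 - <<'E'
from h import *
s=state();r=s['tcp_rot'];print(s['torque'],s['wrist_force'],np.degrees(2*np.arctan2(r[1],r[0])))
E
```

```text
time_s: 78.9
position: [0.5292, -0.3214, 0.0314]
tcp_rot: [3.116, -0.398, 0.0]
wrist_force: [-0.1, 0.1, -0.6]
width: 1.003
time_s: 79.73
position: [0.5296, -0.3217, 0.032]
tcp_rot: [3.116, -0.398, 0.002]
wrist_force: [0.9, -0.2, 5.0]
width: 0.719
time_s: 80.57
position: [0.5296, -0.3217, 0.032]
tcp_rot: [2.92, -1.158, 0.001]
wrist_force: [0.6, -0.9, 3.9]
width: 0.721
[ 0.06070401  0.06830582 -0.11656848] [ 0.59936708 -0.90677371  3.93656539] -43.261022566856646
```

It turned 29° freely, so the ears are at about 10°. Continuing.

```bash

python3 -m inch '[[[0,0,0,0,0,-0.02],[0,0,0,0,0,-0.04],[0,0,0,0,0,-0.06],[0,0,0,0,0,-0.08],[0,0,0,0,0,-0.1],[0,0,0,0,0,-0.12],[0,0,0,0,0,-0.14],[0,0,0,0,0,-0.15],[0,0,0,0,0,-0.15],[0,0,0,0,0,-0.15]]]'
python3 - <<'E'
from h import *
s=state();r=s['tcp_rot'];print(s['torque'],s['wrist_force'],np.degrees(2*np.arctan2(r[1],r[0])))
p,d=save('top','y')
cv2.imwrite('pics/y_z.png',cv2.resize(p[180:250,345:425],None,fx=7,fy=7,interpolation=cv2.INTER_CUBIC)[:,:,::-1])
E
```

```text
time_s: 81.4
position: [0.5295, -0.3216, 0.032]
tcp_rot: [2.571, -1.805, 0.001]
wrist_force: [-0.8, 0.5, 3.9]
width: 0.722
[ 0.0715878   0.08661657 -0.06493119] [-0.78650744  0.50500325  3.9140084 ] -70.13918980340718
```

View pics/y_z.png

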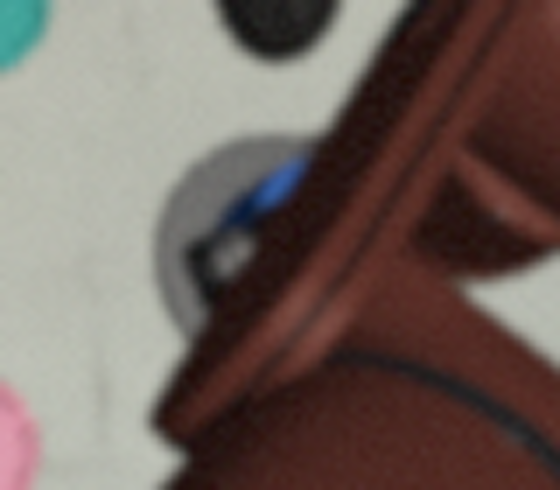

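No stop yet. The forearm hides most of the shell, with a blue edge at crop (270,190). Now small steps, watching the torque about z.

```bash
cat > tq.py <<'E'
from h import *
s=state();r=s['tcp_rot'];print('TQ',s['torque'].round(2),s['wrist_force'].round(1),'yaw',np.degrees(2*np.arctan2(r[1],r[0])).round(2))
E
python3 -m inch '[[[0,0,0,0,0,-0.005],[0,0,0,0,0,-0.01],[0,0,0,0,0,-0.015],[0,0,0,0,0,-0.02],[0,0,0,0,0,-0.02],[0,0,0,0,0,-0.02],[0,0,0,0,0,-0.02],[0,0,0,0,0,-0.02],[0,0,0,0,0,-0.02],[0,0,0,0,0,-0.02]]]'; python3 tq.py
python3 -m inch '[[[0,0,0,0,0,-0.005],[0,0,0,0,0,-0.01],[0,0,0,0,0,-0.015],[0,0,0,0,0,-0.015],[0,0,0,0,0,-0.015],[0,0,0,0,0,-0.015],[0,0,0,0,0,-0.015],[0,0,0,0,0,-0.015],[0,0,0,0,0,-0.015],[0,0,0,0,0,-0.015]]]'; python3 tq.py
```

```text
time_s: 82.28
position: [0.5296, -0.3217, 0.032]
tcp_rot: [2.512, -1.885, 0.001]
wrist_force: [0.6, 0.1, 3.7]
width: 0.721
TQ [ 0.11  0.04 -0.09] [0.6 0.1 3.7] yaw -73.75
time_s: 83.12
position: [0.5295, -0.3217, 0.032]
tcp_rot: [2.467, -1.943, 0.001]
wrist_force: [-1.3, -1.5, 3.3]
width: 0.724
TQ [-0.13  0.18  1.72] [-1.3 -1.5  3.3] yaw -76.44
```

Torque jumped to 1.7 N·m at yaw -76.4°, close to the -77° I expected, so this is the stop. One more nudge to seat it fully.

```bash

python3 -m inch '[[[0,0,0,0,0,-0.002],[0,0,0,0,0,-0.004],[0,0,0,0,0,-0.006],[0,0,0,0,0,-0.006],[0,0,0,0,0,-0.006],[0,0,0,0,0,-0.006],[0,0,0,0,0,-0.006],[0,0,0,0,0,-0.006],[0,0,0,0,0,-0.006],[0,0,0,0,0,-0.006]]]'; python3 tq.py
```

```text
time_s: 83.95
position: [0.5296, -0.3217, 0.032]
tcp_rot: [2.449, -1.966, 0.001]
wrist_force: [-0.3, -0.0, 3.0]
width: 0.723
TQ [-0.    0.05  2.78] [-0.3 -0.   3. ] yaw -77.51
```

```bash

python3 -m inch '[[[0,0,0,0,0,0],[0,0,0,0,0,0],[0,0,0,0,0,0],[0,0,0,0,0,0],[0,0,0,0,0,0],[0,0,0,0,0,0],[0,0,0,0,0,0],[0,0,0,0,0,0],[0,0,0,0,0,0],[0,0,0,0,0,0]]]' 1
python3 -m inch '[[[0,0,0.1,0,0,0],[0,0,0.2,0,0,0],[0,0,0.3,0,0,0],[0,0,0.4,0,0,0],[0,0,0.5,0,0,0],[0,0,0.6,0,0,0],[0,0,0.7,0,0,0],[0,0,0.8,0,0,0],[0,0,0.9,0,0,0],[0,0,1,0,0,0]]]'
python3 -m inch '[[[0,0.1,0,0,0,0],[0,0.2,0.05,0,0,0],[0,0.3,0.1,0,0,0],[0,0.4,0.15,0,0,0],[0,0.5,0.2,0,0,0],[0,0.6,0.25,0,0,0],[0,0.7,0.3,0,0,0],[0,0.8,0.3,0,0,0],[0,0.9,0.3,0,0,0],[0,1,0.3,0,0,0]]]'
python3 -m inch '[[[0,0.1,0,0,0,0],[0,0.2,0,0,0,0],[0,0.3,0,0,0,0],[0,0.4,0,0,0,0],[0,0.5,0,0,0,0],[0,0.6,0,0,0,0],[0,0.7,0,0,0,0],[0,0.8,0,0,0,0],[0,0.9,0,0,0,0],[0,1,0,0,0,0]]]'
python3 -m inch '[[[0,0.1,0,0,0,0],[0,0.2,0,0,0,0],[0,0.3,0,0,0,0],[0,0.4,0,0,0,0],[0,0.5,0,0,0,0],[0,0.6,0,0,0,0],[0,0.7,0,0,0,0],[0,0.8,0,0,0,0],[0,0.9,0,0,0,0],[0,1,0,0,0,0]]]'
python3 -m inch '[[[0,0.1,0,0,0,0],[0,0.2,0,0,0,0],[0,0.3,0,0,0,0],[0,0.4,0,0,0,0],[0,0.5,0,0,0,0],[0,0.6,0,0,0,0],[0,0.7,0,0,0,0],[0,0.8,0,0,0,0],[0,0.9,0,0,0,0],[0,1,0,0,0,0]]]'
python3 - <<'E'
from h import *
save('scene','z')
p,d=save('top','z')
cv2.imwrite('pics/z_z.png',cv2.resize(p[180:250,345:425],None,fx=7,fy=7,interpolation=cv2.INTER_CUBIC)[:,:,::-1])
E
```

```text
time_s: 84.78
position: [0.5296, -0.3216, 0.032]
tcp_rot: [2.449, -1.966, 0.001]
wrist_force: [-0.3, 0.3, -0.3]
width: 0.998
time_s: 85.62
position: [0.5295, -0.3216, 0.1128]
tcp_rot: [2.449, -1.966, 0.001]
wrist_force: [0.1, 0.3, 1.1]
width: 1.004
time_s: 86.45
position: [0.5295, -0.2407, 0.1368]
tcp_rot: [2.449, -1.966, 0.001]
wrist_force: [-0.4, 0.1, 0.0]
width: 1.0
time_s: 87.28
position: [0.5295, -0.1599, 0.1368]
tcp_rot: [2.449, -1.966, 0.001]
wrist_force: [-0.0, -0.3, -0.2]
width: 1.001
time_s: 88.12
position: [0.5295, -0.0791, 0.1368]
tcp_rot: [2.449, -1.966, 0.001]
wrist_force: [0.7, 0.7, 0.2]
width: 1.0
time_s: 88.95
position: [0.5295, 0.0017, 0.1368]
tcp_rot: [2.449, -1.966, 0.001]
wrist_force: [-0.1, 0.2, -0.1]
width: 1.002
```

View pics/z_z.png

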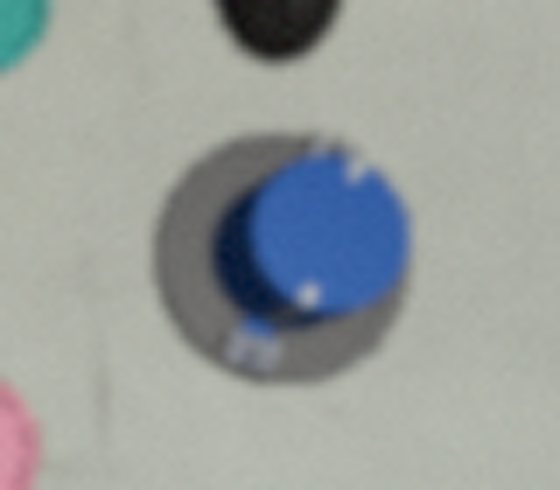

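View pics/z_scene.png

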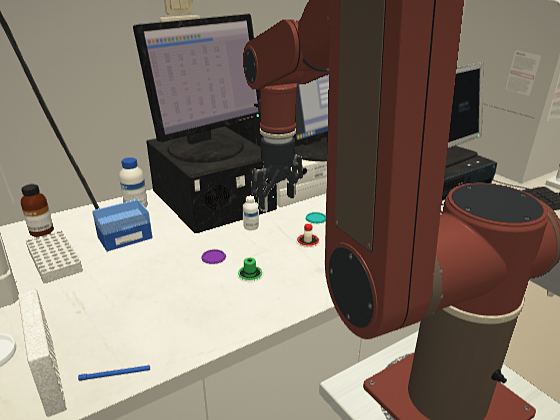

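View pics/z_top.png

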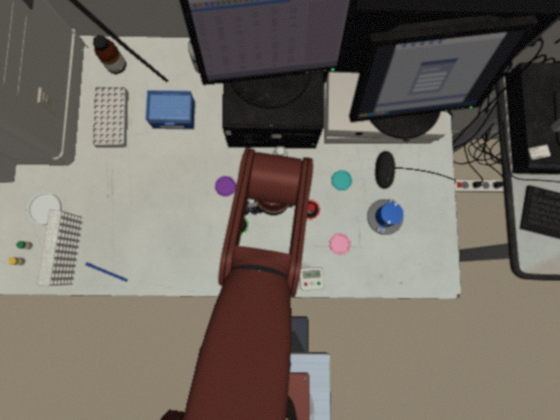

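The shell sits on the foot, with an ear running under the lower hook at crop (257,330). The top marks are at (355,170) and (309,295). I'll check the angle and the seated height.

```bash

python3 - <<'E'
from fit import *
t=lambda x,y:(345+(x+.5)/7-.5,180+(y+.5)/7-.5)
a=ray('top',*t(355,168),.074);b=ray('top',*t(309,295),.074)
print('marks',np.degrees(np.arctan2(a[1]-b[1],a[0]-b[0])),np.hypot(*(a-b)[:2]),(a+b)/2)
e=ray('top',*t(258,326),.013);c=np.array([.5263,-.3205]);print('ear',e,np.degrees(np.arctan2(*(c-e[:2])[::-1])))
Z=np.load('z_top.npz');P=pts('top',Z['d']);m=box(masks(Z['p'])['blue'],375,410,195,230)&(P[:,:,2]>.06)
q=P[m];A=np.c_[q[:,:2]-q[:,:2].mean(0),np.ones(len(q))];print('top z, slopes',np.linalg.lstsq(A,q[:,2],rcond=None)[0],np.median(q[:,2]))
Q=np.load('q_top.npz');P=pts('top',Q['d']);m=box(masks(Q['p'])['blue'],145,200,195,245)&(P[:,:,2]>.06);print('before',np.median(P[m][:,2]))
H=cv2.cvtColor(Z['p'],cv2.COLOR_RGB2HSV).astype(int)
w=(H[:,:,1]<90)&(H[:,:,2]>120); w=box(w,375,410,198,228); 
ys,xs=np.nonzero(w);print(list(zip(xs,ys)))
E
```

```text
marks -21.514083282296376 0.05342716453011558 [ 0.52785873 -0.32056362  0.074     ]
ear [ 0.49773671 -0.30740557  0.013     ] -24.62841272673455
top z, slopes [-1.06799738  1.62089345  0.07668149] 0.07380820252134535
before 0.06665811124816963
[(np.int64(375), np.int64(198)), (np.int64(376), np.int64(198)), (np.int64(377), np.int64(198)), (np.int64(378), np.int64(198)), (np.int64(379), np.int64(198)), (np.int64(380), np.int64(198)), (np.int64(381), np.int64(198)), (np.int64(382), np.int64(198)), (np.int64(383), np.int64(198)), (np.int64(384), np.int64(198)), (np.int64(385), np.int64(198)), (np.int64(386), np.int64(198)), (np.int64(387), np.int64(198)), (np.int64(388), np.int64(198)), (np.int64(389), np.int64(198)), (np.int64(390), np.int64(198)), (np.int64(391), np.int64(198)), (np.int64(392), np.int64(198)), (np.int64(393), np.int64(198)), (np.int64(394), np.int64(198)), (np.int64(395), np.int64(198)), (np.int64(396), np.int64(198)), (np.int64(397), np.int64(198)), (np.int64(398), np.int64(198)), (np.int64(399), np.int64(198)), (np.int64(400), np.int64(198)), (np.int64(401), np.int6
[... 10220 characters left out ...]
.int64(402), np.int64(226)), (np.int64(403), np.int64(226)), (np.int64(404), np.int64(226)), (np.int64(405), np.int64(226)), (np.int64(406), np.int64(226)), (np.int64(407), np.int64(226)), (np.int64(408), np.int64(226)), (np.int64(409), np.int64(226)), (np.int64(378), np.int64(227)), (np.int64(379), np.int64(227)), (np.int64(380), np.int64(227)), (np.int64(399), np.int64(227)), (np.int64(400), np.int64(227)), (np.int64(401), np.int64(227)), (np.int64(402), np.int64(227)), (np.int64(403), np.int64(227)), (np.int64(404), np.int64(227)), (np.int64(405), np.int64(227)), (np.int64(406), np.int64(227)), (np.int64(407), np.int64(227)), (np.int64(408), np.int64(227)), (np.int64(409), np.int64(227))]
```

```bash

python3 - <<'E'
from h import *
p=np.load('z_top.npz')['p'].astype(int)
np.set_printoptions(linewidth=200)
print(p[198:208,388:402,0]);print(p[218:226,384:394,0])
for (x0,x1,y0,y1) in((394,399,201,207),(386,392,219,225)):
    w=np.clip(p[y0:y1,x0:x1,0]-75,0,None);v,u=np.mgrid[y0:y1,x0:x1];print((u*w).sum()/w.sum(),(v*w).sum()/w.sum())
E
```

```text
[[158 157 160 166 170 170 172 176 176 176 174 175 174 175]
 [127 128 138 153 153 152 165 172 177 176 173 176 176 173]
 [ 97 112 129 133 129 128 148 160 168 177 177 177 173 176]
 [ 94 108 117 113  97 102 124 142 157 170 176 175 175 174]
 [ 80  86  88  81  69  78 107 136 154 167 173 175 177 177]
 [ 61  63  58  55  51  64 102 143 158 150 155 164 173 176]
 [ 53  50  50  52  51  65 105 141 144 117 114 140 160 171]
 [ 52  54  54  53  52  60  94 122 107  80  77 104 140 165]
 [ 53  48  51  54  51  55  71  81  72  56  56  73 114 151]
 [ 54  56  55  53  56  53  54  55  53  51  50  59  85 122]]
[[ 58  62  60  58  59  60  55  59  56  55]
 [ 55  58  60  60  64  71  61  57  57  54]
 [ 47  55  59  71  96 108  89  67  62  57]
 [ 30  49  60  95 134 151 117  70  61  58]
 [ 21  33  56 100 143 155 113  70  58  56]
 [ 26  33  49  82 112 120  88  62  55  55]
 [ 36  48  54  56  65  61  51  48  51  59]
 [ 50  47  47  41  33  38  45  65  71  82]]
396.2213001383126 202.53250345781467
388.6851211072664 221.60034602076124
```

The seated height is right (74 mm), and the torque and the ear under the hook point to the stop. The top-mark angle reads about 2° short of the hook axis, though. There is time left, so I'll grip again and press it to the stop more firmly.

```bash

python3 -m inch '[[[0,-0.1,0,0,0,0],[0,-0.2,0,0,0,0],[0,-0.3,0,0,0,0],[0,-0.4,0,0,0,0],[0,-0.5,0,0,0,0],[0,-0.6,0,0,0,0],[0,-0.7,0,0,0,0],[0,-0.8,0,0,0,0],[0,-0.9,0,0,0,0],[0,-1,0,0,0,0]]]'
python3 -m inch '[[[0,-0.1,0,0,0,0],[0,-0.2,0,0,0,0],[0,-0.3,0,0,0,0],[0,-0.4,0,0,0,0],[0,-0.5,0,0,0,0],[0,-0.6,0,0,0,0],[0,-0.7,0,0,0,0],[0,-0.8,0,0,0,0],[0,-0.9,0,0,0,0],[0,-1,0,0,0,0]]]'
python3 -m inch '[[[0,-0.1,0,0,0,0],[0,-0.2,0,0,0,0],[0,-0.3,0,0,0,0],[0,-0.4,0,0,0,0],[0,-0.5,0,0,0,0],[0,-0.6,0,0,0,0],[0,-0.7,0,0,0,0],[0,-0.8,0,0,0,0],[0,-0.9,0,0,0,0],[0,-1,0,0,0,0]]]'
python3 -m inch '[[[0,-0.1,0,0,0,0],[0,-0.2,0,0,0,0],[0,-0.3,0,0,0,0],[0,-0.4,0,0,0,0],[0,-0.5,0,0,0,0],[0,-0.6,0,0,0,0],[0,-0.7,0,0,0,0],[0,-0.8,0,0,0,0],[0,-0.9,0,0,0,0],[0,-1,0,0,0,0]]]'
```

```text
time_s: 89.88
position: [0.5294, -0.0788, 0.1367]
tcp_rot: [2.45, -1.965, 0.0]
wrist_force: [0.1, 0.1, 0.4]
width: 1.0
time_s: 90.72
position: [0.5294, -0.1596, 0.1367]
tcp_rot: [2.45, -1.965, 0.0]
wrist_force: [0.7, 0.5, 0.4]
width: 1.004
time_s: 91.55
position: [0.5293, -0.2403, 0.1367]
tcp_rot: [2.45, -1.965, 0.0]
wrist_force: [0.5, 0.4, -0.9]
width: 0.998
time_s: 92.38
position: [0.5293, -0.3212, 0.1367]
tcp_rot: [2.45, -1.965, 0.0]
wrist_force: [0.8, -1.4, -0.4]
width: 1.0
```

```bash

python3 -m inch '[[[0,0,-0.1,0,0,0],[0,0,-0.2,0,0,0],[0,0,-0.3,0,0,0],[0,0,-0.4,0,0,0],[0,0,-0.5,0,0,0],[0,0,-0.6,0,0,0],[0,0,-0.7,0,0,0],[0,0,-0.8,0,0,0],[0,0,-0.85,0,0,0],[0,0,-0.85,0,0,0]]]'
python3 -m inch '[[[0.006,-0.003,-0.1,0,0,0],[0.006,-0.003,-0.2,0,0,0],[0.006,-0.003,-0.3,0,0,0],[0.006,-0.003,-0.4,0,0,0],[0.006,-0.003,-0.42,0,0,0],[0.006,-0.003,-0.42,0,0,0],[0.006,-0.003,-0.42,0,0,0],[0.006,-0.003,-0.42,0,0,0],[0.006,-0.003,-0.42,0,0,0],[0.006,-0.003,-0.42,0,0,0]]]'
python3 -m inch '[[[0,0,0,0,0,0],[0,0,0,0,0,0],[0,0,0,0,0,0],[0,0,0,0,0,0],[0,0,0,0,0,0],[0,0,0,0,0,0],[0,0,0,0,0,0],[0,0,0,0,0,0],[0,0,0,0,0,0],[0,0,0,0,0,0]]]' -1 90
python3 tq.py
python3 -m inch '[[[0,0,0,0,0,-0.003],[0,0,0,0,0,-0.006],[0,0,0,0,0,-0.009],[0,0,0,0,0,-0.012],[0,0,0,0,0,-0.012],[0,0,0,0,0,-0.012],[0,0,0,0,0,-0.012],[0,0,0,0,0,-0.012],[0,0,0,0,0,-0.012],[0,0,0,0,0,-0.012]]]'
python3 tq.py
```

```text
time_s: 93.22
position: [0.5286, -0.3205, 0.0671]
tcp_rot: [2.451, -1.965, -0.004]
wrist_force: [1.1, 0.5, 0.5]
width: 1.002
time_s: 94.05
position: [0.5294, -0.321, 0.0341]
tcp_rot: [2.45, -1.965, -0.002]
wrist_force: [-1.5, 0.4, -0.1]
width: 0.996
time_s: 94.88
position: [0.5303, -0.3216, 0.0352]
tcp_rot: [2.451, -1.965, 0.001]
wrist_force: [0.2, -0.4, 6.3]
width: 0.714
TQ [0.1  0.06 0.06] [ 0.2 -0.4  6.3] yaw -77.44
time_s: 95.72
position: [0.5303, -0.3216, 0.0353]
tcp_rot: [2.413, -2.01, 0.001]
wrist_force: [-0.3, 1.2, 2.8]
width: 0.713
TQ [0.17 0.04 2.07] [-0.3  1.2  2.8] yaw -79.58
```

The torque built up at once (2.1 N·m over 2°, the same stiffness as before), so it was already on the stop. One last small press, then release and withdraw.

```bash

python3 -m inch '[[[0,0,0,0,0,-0.003],[0,0,0,0,0,-0.006],[0,0,0,0,0,-0.008],[0,0,0,0,0,-0.008],[0,0,0,0,0,-0.008],[0,0,0,0,0,-0.008],[0,0,0,0,0,-0.008],[0,0,0,0,0,-0.008],[0,0,0,0,0,-0.008],[0,0,0,0,0,-0.008]]]'
python3 tq.py
python3 -m inch '[[[0,0,0,0,0,0],[0,0,0,0,0,0],[0,0,0,0,0,0],[0,0,0,0,0,0],[0,0,0,0,0,0],[0,0,0,0,0,0],[0,0,0,0,0,0],[0,0,0,0,0,0],[0,0,0,0,0,0],[0,0,0,0,0,0]]]' 1
python3 -m inch '[[[0,0,0.1,0,0,0],[0,0,0.2,0,0,0],[0,0,0.3,0,0,0],[0,0,0.4,0,0,0],[0,0,0.5,0,0,0],[0,0,0.6,0,0,0],[0,0,0.7,0,0,0],[0,0,0.8,0,0,0],[0,0,0.9,0,0,0],[0,0,1,0,0,0]]]'
python3 -m inch '[[[0,0.1,0.1,0,0,0],[0,0.2,0.2,0,0,0],[0,0.3,0.3,0,0,0],[0,0.4,0.4,0,0,0],[0,0.5,0.5,0,0,0],[0,0.6,0.6,0,0,0],[0,0.7,0.7,0,0,0],[0,0.8,0.8,0,0,0],[0,0.9,0.9,0,0,0],[0,1,1,0,0,0]]]'
python3 -m inch '[[[0,0.1,0,0,0,0],[0,0.2,0,0,0,0],[0,0.3,0,0,0,0],[0,0.4,0,0,0,0],[0,0.5,0,0,0,0],[0,0.6,0,0,0,0],[0,0.7,0,0,0,0],[0,0.8,0,0,0,0],[0,0.9,0,0,0,0],[0,1,0,0,0,0]]]'
python3 -m inch '[[[0,0.1,0,0,0,0],[0,0.2,0,0,0,0],[0,0.3,0,0,0,0],[0,0.4,0,0,0,0],[0,0.5,0,0,0,0],[0,0.6,0,0,0,0],[0,0.7,0,0,0,0],[0,0.8,0,0,0,0],[0,0.9,0,0,0,0],[0,1,0,0,0,0]]]'
python3 -m inch '[[[0,0.1,0,0,0,0],[0,0.2,0,0,0,0],[0,0.3,0,0,0,0],[0,0.4,0,0,0,0],[0,0.5,0,0,0,0],[0,0.6,0,0,0,0],[0,0.7,0,0,0,0],[0,0.8,0,0,0,0],[0,0.9,0,0,0,0],[0,1,0,0,0,0]]]'
python3 -m inch '[[[0,0.1,0,0,0,0],[0,0.2,0,0,0,0],[0,0.3,0,0,0,0],[0,0.4,0,0,0,0],[0,0.5,0,0,0,0],[0,0.6,0,0,0,0],[0,0.7,0,0,0,0],[0,0.8,0,0,0,0],[0,0.9,0,0,0,0],[0,1,0,0,0,0]]]'
python3 -m inch '[[[0,0.1,0,0,0,0],[0,0.2,0,0,0,0],[0,0.3,0,0,0,0],[0,0.4,0,0,0,0],[0,0.5,0,0,0,0],[0,0.6,0,0,0,0],[0,0.7,0,0,0,0],[0,0.8,0,0,0,0],[0,0.9,0,0,0,0],[0,1,0,0,0,0]]]'
python3 - <<'E'
from h import *
save('scene','end')
p,d=save('top','end')
cv2.imwrite('pics/end_z.png',cv2.resize(p[180:250,345:425],None,fx=7,fy=7,interpolation=cv2.INTER_CUBIC)[:,:,::-1])
E
```

```text
time_s: 96.55
position: [0.5304, -0.3215, 0.0353]
tcp_rot: [2.388, -2.04, 0.001]
wrist_force: [1.1, 0.9, 3.4]
width: 0.709
TQ [ 0.4  -0.1   3.44] [1.1 0.9 3.4] yaw -81.02
time_s: 97.38
position: [0.5304, -0.3214, 0.0353]
tcp_rot: [2.388, -2.04, 0.002]
wrist_force: [0.2, -0.1, -0.1]
width: 1.0
time_s: 98.22
position: [0.5304, -0.3214, 0.1161]
tcp_rot: [2.388, -2.041, 0.002]
wrist_force: [0.3, 0.1, -0.8]
width: 0.998
time_s: 99.05
position: [0.5304, -0.2406, 0.197]
tcp_rot: [2.388, -2.04, 0.002]
wrist_force: [-0.0, 0.6, -0.3]
width: 1.002
time_s: 99.88
position: [0.5304, -0.1598, 0.1969]
tcp_rot: [2.388, -2.04, 0.001]
wrist_force: [-0.1, 0.4, 0.2]
width: 0.997
time_s: 100.72
position: [0.5304, -0.079, 0.197]
tcp_rot: [2.388, -2.04, 0.002]
wrist_force: [-0.3, -0.3, -0.6]
width: 1.003
time_s: 101.55
position: [0.5304, 0.0018, 0.197]
tcp_rot: [2.388, -2.04, 0.002]
wrist_force: [-0.9, -0.0, 0.3]
width: 0.998
time_s: 102.38
position: [0.5303, 0.0826, 0.197]
tcp_rot: [2.388, -2.04, 0.002]
wrist_force: [0.8, -0.4, -0.1]
width: 0.999
time_s: 103.22
position: [0.5303, 0.1634, 0.197]
tcp_rot: [2.388, -2.04, 0.002]
wrist_force: [0.3, 0.0, -0.5]
width: 1.002
```

View pics/end_z.png

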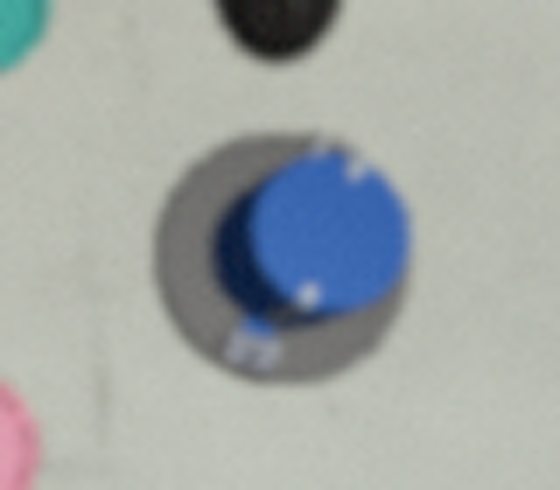

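View pics/end_scene.png

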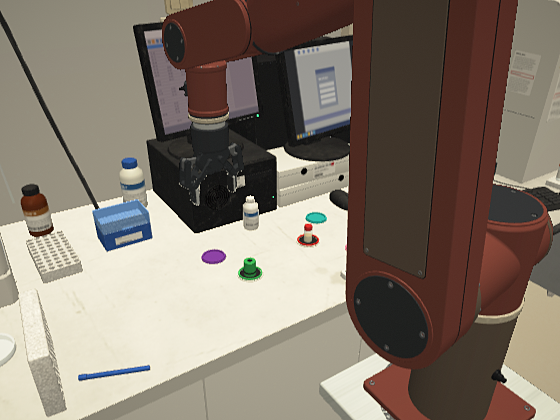

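View pics/end_top.png

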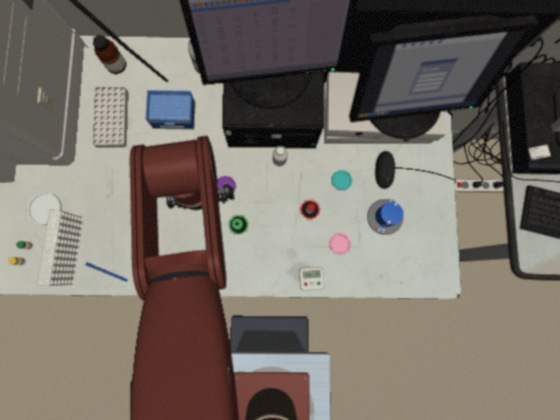

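The picture is unchanged. The ear is under the hook at crop (257,330), and the vial (310,210), logger (238,225), timer (311,279), bottle (280,155) and mouse (385,170) are all in place in the top view. Handing in.

```bash
python3 -c "
from rig import finish_job,state
print(state()['time_s'],finish_job())"
```

```text
the job is handed in; nothing more can be done
103.3167 None
```

I took the stack apart in the order asked and handed the job in at 103.3 s of the 136 s allowed. The vial is upright in the red dock and the logger upright in the green dock. The canister is in the foot's collar with the shell over it, turned clockwise to the stops.

- **Shell height:** its top reads 73.8 mm, against 74 mm expected when it sits on the foot plate. The depth slope fit I ran for tilt was too noisy to use, so flatness rests on that height and the contact felt at plate level.
- **Stops:** I turned the shell twice. Torque rose to 2.8 N·m the first time and 3.4 N·m the second. On the second turn it built up at once, so the shell was already against the stops.
- **Ear angle:** two readings agree with the hook axis (about -24°): the ear visible under one hook at -24.6° and the gripper yaw at about -24.5°. The white marks on the shell's top read about -21.5°, roughly 2° short. I put that down to the far mark blurring into the background; it is still within the 3° allowed. The other ear is hidden from the cameras.
- **Other objects:** in the last pictures the timer, white bottle and mouse look to be where they started, and the vial and logger still stand in their docks. I judged the bystanders by eye and did not measure them.

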